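# Shim a flow-cell carrier on a sloped stand and lock the swing clamp

## Robot

A 7-joint arm with a two-finger parallel gripper is mounted at the origin on a cart in front of the work surface, level with it; the furniture and walls round the work are solid. World frame = base frame: x ahead of the robot, y to its left, z up, the work surface at z = 0. Lengths are in m, angles in rad, forces in N, time in s.
With the tool pointing down it reaches from about 0.425 to 1.025 m from the base axis. Payload 9.4 kg.
Tool frame: the origin (TCP) lies between the finger pads; the fingertips stand bot.tip_extent ahead of it and the grasp point (between the pads) lies 2 mm behind it (bot.tip_extent is the distance from the TCP to the fingertips, in m); z points along the fingers, y is the line along which they close (so a half turn about z gives the same grasp; the last joint's range is limited). The gripper opens to 85 mm and grips with 20 to 120 N. Pads are 22 mm wide; open, the fingers measure 114 mm over their backs; the gripper's body (76 mm by 85 mm) begins 54 mm behind the grasp point. The pads swing forward as they close: fully open they stand 13 mm farther back than shut.
Start: joints at [1.202, 0.599, -0.003, 1.599, 0.002, 0.943, -0.08], TCP at [0.209, -0.694, 0.248] pointing down, gripper open.
Joint ranges: [-2.57, 2.57], [-0.35, 1.97], [-1.29, 1.29], [0.11, 2.56], [-1.05, 4.19], [0.11, 1.86], [-2.63, 2.63]. Speed limits (rad/s): [2.22, 2.22, 3.01, 3.01, 3.14, 3.14, 3.14].

## Interface

Orientations are given as a unit quaternion [w, x, y, z].
In Python, from workcell import readout, optics, job, nets, bot gives the robot as it stands. The module is installed in compiled form; this text tells all that it offers.
- The arm moves only by the tool send_rows, never from a script. Its argument "series" is a list of rows, each an object with "travel": the shift along the tool's x, y, z in mm, a list of three; "twist": the turn about the tool's z in rad. A call has 1 to 5 rows; each row is the pose to reach, as a shift and turn from the pose commanded when the call began, along the tool's axes at that moment; what a row does not reach only later rows make up. A row lasts 1/10 s, in which the tool goes at most 50 mm and 8.59 degrees, less where a joint would pass 70% of its speed; a pose out of reach is approached as far as the arm can. A call with a gripper value outside its range is refused whole. "gripper" is the opening, from -1 (shut) to 1 (fully open), so that 0 is half open, set as the call begins (left out, the last holds). The fingers move at their own pace and stop on an object; "grip_force" is the grip in N (left out, the last holds). Time passes only in rows, so rows that repeat a pose let the fingers close. It gives the time, the measured TCP pose, the force, the opening and the grip force at its end, in the units of the state.
- readout.get_obs(): the state, without advancing time (a new reading comes with each control period).
- optics.read_camera(name): name is "side" or "top" or "wrist"; returns a dict with "image" (420x560x3 uint8, red, green, blue), "range_z" (420x560 float32, m along the optical axis (not along the pixel's ray), 0 where there is no reading), "K" (3x3 intrinsics, pixels), "extrinsics" (4x4, takes a point from camera to world coordinates); the wrist camera has in their place "T_tool_cam" (4x4, takes a point from camera to tool coordinates, whose origin is the TCP and whose axes are the flange's). Camera axes: x right, y down, z forward; pixel columns grow to the right and rows downward; lengths in m; the calibration is good to about 2 mm. A picture is of the moment at which its call begins: read the wrist's pose just before it.
- job.job_done(): hands the job in; it is judged then, once.
Trained networks look in the newest picture that a camera, given by its name, has taken for a name from the list of things; names that differ only in an ending like _2 or _b are one class to them, and where a whole thing is asked for, a point or a joint stands for the part that bears it (a point fixed in the world has none). Each returns a list of dicts, best first, with "confidence" (0 to 1); they miss things now and then, are a little off and sometimes report something else, mostly with a low value. They report only what shows in the picture. A call takes as long as a camera call. They do not tell look-alikes from the thing itself.
- nets.boxes_of(camera, target): "extent" ([left, top, right, bottom] as shares, 0 to 1, of the picture: columns of its width, rows of its height, round what is visible of it).
- nets.mark_of(camera, target): "at" ([column, row] as shares, 0 to 1, of the picture: columns of its width, rows of its height: a listed point, or the origin of a listed thing).
The state is a dict: "time": time; "qpos": joint angles; "joint_velocities": joint speeds; "joint_efforts": joint torques, N m; "tcp_pos": TCP position; "ee_rot": TCP orientation; "wrist_force": force on the tool from outside, world axes, zero at the start; "torque": the same for the moment, N m; "opening": finger opening in m; "finger_force": force on a finger pad.
Only numpy, scipy, OpenCV 4.12 (cv2) and the standard library are available. Lean on these libraries where they do the work, as an engineer would, in place of code of your own. Each camera call takes 0.05 s, during which the arm holds its last target. There are 200 camera calls.

## Task

Get the flow cell ready for filling on its sloped stand: lay the two spacer plates that together make 28 mm on the sloped bed, then the white flow-cell carrier on top of them, all flat, square with the bed, centred across it and resting at (or within a few millimetres of) the two stop pins at its lower end. Then push the clamp lever through its quarter turn to the end stop, so that the foot comes down and presses on the carrier. Leave the other two spacers and the timer, bottle and tube lying about where they are.

Things in the scene. Friction and masses are not known exactly. Their poses are not given: they have to be found in the camera images.
- bed: Sloped bed of the fixed aluminium stand, 44 mm wide, rising away from the robot at 25 degrees. Origin on its surface, about 48 mm above the desk, where the centre of a plate resting at the pins comes. x up the slope, away from the robot; y across, to the left; z square out of the bed (25 degrees from vertical, leaning to the robot). The stand's base plate, 104 mm wide, lies close to the desk.
- stop_pins (a point): Midway between the two steel stop pins at the bed's lower end, on the bed's surface, at bed x = -43.5 mm. The pins stand at bed y = -14 and +14 mm, 10 mm thick, 38 mm high along bed z. A 76 mm plate centred on the bed's origin has its lower edge 0.5 mm from them.
- post_axis (a point): On the axis of the clamp post, 33 mm thick at most, at bed x = 76 mm, y = 0, z = 61 mm. The lever turns about this axis, which is parallel to bed z.
- clamp_lever (a joint): Turn of the lever, rad: 0 open, 1.571 end stop; grows anticlockwise seen from above. At angle a the handle points along (sin a, -cos a) in bed x, y: to the right when open, up the slope when shut; the strap with the foot points the other way, left when open, over the bed's middle when shut. A steep thread lowers them evenly, 15 mm in all. Friction holds it anywhere; 2 to 3 N at the handle turn it. Starts at 0 to 0.3.
- handle_grip (a point): Point on the middle line of the lever's black round handle, 70 mm from the post's axis. The handle is 16 mm thick here and ends 107 mm from the axis in a 19 mm ball. It lies 77 mm above the bed (along bed z) when open and 62 mm when shut, with free room round it and under it.
- foot: Sprung grey plastic foot, 19 mm thick, round below, under the end of the steel strap, 76 mm from the post's axis; origin at its lower end, which stands 40 mm above the bed's middle when shut on nothing and yields 3.5 mm. So it presses on a stack 42 mm high (28 mm of spacers and the 14 mm carrier), misses a lower one, and a higher one keeps the lever from its stop.
- spacer_8_mid (a point): Centre of the thinnest spacer: a plain grey plastic plate 76 x 50 mm and 8 mm thick, lying flat on the desk. x is along its 76 mm, y along its 50 mm, z up. 45 g.
- spacer_13_mid (a point): Centre of the spacer 13 mm thick, otherwise the same, 70 g.
- spacer_20_mid (a point): Centre of the spacer 20 mm thick, otherwise the same, 108 g.
- spacer_24_mid (a point): Centre of the thickest spacer, 24 mm, otherwise the same, 130 g.
- carrier_mid (a point): Centre of the flow-cell carrier: a white plastic plate 76 x 50 x 14 mm with a glass slide let into its top and two small ports, 9 mm high, at one end; lying flat on the desk, ports up. x along its 76 mm (ports at -x), y along its 50 mm, z up. 70 g. Either end may point up the slope.
- bench_timer: A bystander: a white bench timer, 68 x 64 x 19 mm; origin under its middle.
- ethanol_bottle: A bystander: a white bottle with a red cap, 52 mm thick, 124 mm high; origin under its middle.
- tube_15ml: A bystander: a conical tube with an orange cap, 117 mm long, 22 mm thick, lying on the desk; origin under its middle.
There are look-alikes about, which are no part of the job. Leave any turquoise or yellow look-alike of the part that bears spacer_20_mid alone.

How it is judged:
By the outcome, as a careful person would: the job done as asked, in the order asked, and still so for the second after the job is handed in, with the robot touching nothing.
It also fails if it takes over 72 s, if anything falls off the work surface, if the arm or the gripper's body presses on something with over 40 N, if the wrist force passes 120 N, or if a joint passes its speed limit or range.

## Working session

There is one attempt and no reset: what is moved stays moved. The work goes in short steps, Python scripts to look and compute and a tool call to move; the robot and the scene stay as the last step left them, time stands still between calls to the robot, and variables do not carry over. Pictures are saved under pics/ and viewed, at most 10 in all, crops included, and the job is handed in when it is done.

Besides the shell and the picture viewer there is one more tool, called after "Request:" by a JSON object that holds its "name" and its "arguments", one argument or row to a line. send_rows: Moves the arm, as the interface text tells. Its arguments: {"type":"object","properties":{"series":{"type":"array"},"gripper":{"type":"number"},"grip_force":{"type":"number"}},"required":["series"]}

```bash
mkdir -p pics; cat > h.py <<'E'
import numpy as np,cv2
from scipy.spatial.transform import Rotation as R
from workcell import readout,optics,job,nets,bot
def T_tool():
    o=readout.get_obs();q=o["ee_rot"];T=np.eye(4)
    T[:3,:3]=R.from_quat([q[1],q[2],q[3],q[0]]).as_matrix();T[:3,3]=o["tcp_pos"];return T
def cam(n):
    T=T_tool();c=optics.read_camera(n)
    c["E"]=T@c["T_tool_cam"] if n=="wrist" else c["extrinsics"]
    z=c["range_z"];v,u=np.mgrid[:420,:560];K=c["K"]
    p=np.stack([(u-K[0,2])/K[0,0]*z,(v-K[1,2])/K[1,1]*z,z],-1)
    c["P"]=p@c["E"][:3,:3].T+c["E"][:3,3];c["P"][z==0]=np.nan;return c
def save(c,f,s=1,box=None):
    im=c["image"][:,:,::-1]
    if box: im=im[box[1]:box[3],box[0]:box[2]]
    cv2.imwrite("pics/"+f,cv2.resize(im,None,fx=s,fy=s,interpolation=cv2.INTER_CUBIC))
E
python3 - <<'E'
from h import *
np.set_printoptions(precision=3,suppress=True)
print(bot.tip_extent,readout.get_obs())
names=["spacer_8_mid","spacer_13_mid","spacer_20_mid","spacer_24_mid","carrier_mid","handle_grip","foot","bed","stop_pins","post_axis","bench_timer","ethanol_bottle","tube_15ml"]
for n in["top","side"]:
    c=cam(n);save(c,n+"0.png",1.4);print(n,c["E"])
    for m in names:
        for d in nets.mark_of(n,m)[:5]:
            u,v=int(d["at"][0]*560),int(d["at"][1]*420)
            u=min(max(u,0),559);v=min(max(v,0),419)
            print(m,round(d["confidence"],2),(u,v),c["P"][v,u])
E
```

```text
0.017 {'time': 0.0, 'qpos': array([ 1.202,  0.6  , -0.003,  1.6  ,  0.002,  0.943, -0.08 ]), 'joint_velocities': array([-0.001, -0.   ,  0.   ,  0.001,  0.001, -0.001,  0.001]), 'joint_efforts': array([  0.   , -77.646,   1.565, -25.802,   0.012,   0.009,  -0.   ]), 'tcp_pos': array([ 0.208, -0.694,  0.247]), 'ee_rot': array([-0.001,  0.989,  0.145, -0.   ]), 'wrist_force': array([ 0.502, -0.085, -0.004]), 'torque': array([ 0.02 , -0.003,  0.002]), 'finger_force': 0.0, 'opening': 0.08542283087271796}
top [[-0.004 -0.994  0.113  0.35 ]
 [-1.     0.004 -0.001  0.045]
 [ 0.    -0.113 -0.994  1.776]
 [ 0.     0.     0.     1.   ]]
spacer_8_mid 0.63 (314, 213) [ 0.552 -0.099  0.008]
spacer_13_mid 0.68 (309, 248) [ 0.433 -0.081  0.009]
spacer_20_mid 0.87 (280, 247) [0.437 0.017 0.015]
spacer_20_mid 0.84 (357, 213) [ 0.551 -0.244  0.016]
spacer_20_mid 0.8 (393, 203) [ 0.582 -0.364  0.028]
spacer_24_mid 0.68 (347, 243) [ 0.449 -0.207  0.022]
spacer_24_mid 0.24 (236, 212) [0.539 0.155 0.161]
carrier_mid 0.87 (393, 239) [ 0.462 -0.363  0.015]
carrier_mid 0.39 (313, 213) [ 0.552 -0.096  0.009]

[... 1133 characters left out ...]
.354  0.019]
spacer_24_mid 0.71 (299, 165) [ 0.468 -0.208  0.026]
spacer_24_mid 0.47 (304, 135) [ 0.455 -0.356  0.014]
spacer_24_mid 0.28 (303, 197) [ 0.451 -0.089  0.012]
carrier_mid 0.69 (266, 263) [0.538 0.232 0.156]
carrier_mid 0.65 (303, 137) [ 0.458 -0.349  0.012]
carrier_mid 0.34 (307, 195) [ 0.439 -0.095  0.015]
handle_grip 0.63 (270, 233) [ 0.544  0.041 -0.   ]
bed 0.57 (280, 280) [0.504 0.22  0.05 ]
stop_pins 0.66 (297, 284) [0.459 0.226 0.045]
post_axis 0.67 (266, 263) [0.538 0.232 0.156]
bench_timer 0.64 (229, 205) [ 0.674 -0.039  0.02 ]
bench_timer 0.15 (295, 280) [0.464 0.211 0.037]
ethanol_bottle 0.92 (254, 361) [0.551 0.446 0.077]
tube_15ml 0.84 (319, 351) [0.451 0.684 0.836]
```

View images.

View pics/top0.png

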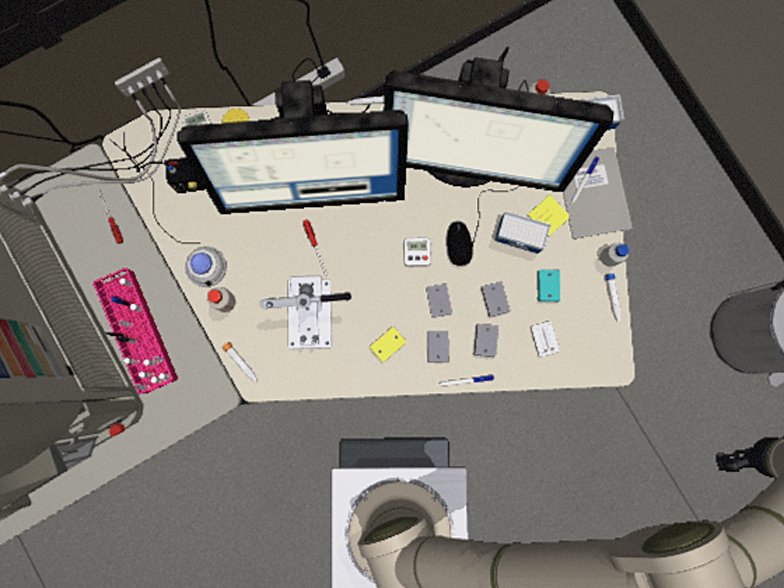

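```bash
python3 - <<'E'
from h import *
c=cam("top");save(c,"topcrop.png",3.4,(190,165,420,275))
np.set_printoptions(precision=4,suppress=True)
P=c["P"]
for n,(u,v) in dict(s8=(314,213),s13=(309,248),a=(280,247),b=(357,213),cc=(393,203),s24=(347,243),car=(393,239)).items():
    print(n,P[v-3:v+4,u-3:u+4].reshape(-1,3).mean(0),c["image"][v,u])
m=np.abs(P[...,2])<0.003;m&=(P[...,0]>.4)&(P[...,0]<.7)&(P[...,1]<0.05)
A=np.c_[P[m][:,:2],np.ones(m.sum())];print("desk",np.linalg.lstsq(A,P[m][:,2],rcond=None)[0],np.median(P[m][:,2]))
E
```

```text
s8 [ 0.5519 -0.0991  0.009 ] [146 144 153]
s13 [ 0.4331 -0.0804  0.0128] [148 144 152]
a [0.4365 0.0172 0.0206] [229 229  95]
b [nan nan nan] [143 140 149]
cc [nan nan nan] [ 72 188 189]
s24 [ 0.4487 -0.2068  0.0251] [146 147 153]
car [nan nan nan] [228 228 231]
desk [-0.      0.0001  0.0002] 0.00020934860770049912
```

View pics/topcrop.png

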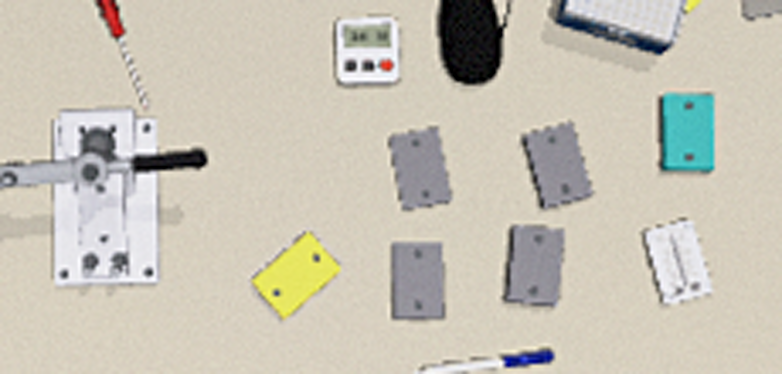

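```bash
cat >> h.py <<'E'
def to(p,yaw=None):
    "mm shift in tool axes to TCP world p; yaw = world angle of tool y axis (mod pi)"
    T=T_tool();print("travel",np.round((T[:3,:3].T@(np.array(p)-T[:3,3]))*1000,1),end=" ")
    if yaw is not None:
        cur=np.arctan2(T[1,1],T[0,1]);d=cur-yaw  # tool z down: +twist lowers world yaw
        print("twist",round((d+np.pi/2)%np.pi-np.pi/2,3),end="")
    print()
E
python3 - <<'E'
from h import *
T=T_tool();print(T.round(3));print(optics.read_camera("wrist")["T_tool_cam"].round(3))
print(optics.read_camera("wrist")["K"])
to([.47,-.17,.30],np.pi/2)
E
```

```text
[[ 0.958  0.288 -0.     0.209]
 [ 0.288 -0.958 -0.    -0.694]
 [-0.     0.    -1.     0.248]
 [ 0.     0.     0.     1.   ]]
[[-0.    -0.962 -0.273  0.069]
 [ 1.    -0.     0.    -0.   ]
 [-0.    -0.273  0.962 -0.126]
 [ 0.     0.     0.     1.   ]]
[[363.37428425   0.         278.79094039]
 [  0.         363.37428425 207.08216131]
 [  0.           0.           1.        ]]
travel [ 401.2 -427.   -51.7] twist 0.292
```

```bash
cat >> h.py <<'E'
def plan(wps,th0=None,p0=None,step=42,tw=.145,settle=1):
    "wps: list of (TCP xyz, theta of tool x in world). prints calls of <=5 rows"
    T=T_tool();p=np.array(T[:3,3] if p0 is None else p0);th=np.arctan2(T[1,0],T[0,0]) if th0 is None else th0
    seq=[]
    for q,t in wps:
        q=np.array(q,float);d=(t-th+np.pi)%(2*np.pi)-np.pi
        if t==np.pi and th<2.0 and th>-1.2: d=np.pi-th
        n=max(1,int(np.ceil(max(np.linalg.norm(q-p)*1000/step,abs(d)/tw))))
        for i in range(1,n+1): seq.append((p+(q-p)*i/n,th+d*i/n))
        p,th=q,th+d
    seq+= [seq[-1]]*settle
    T=T_tool();bp=np.array(T[:3,3] if p0 is None else p0);bt=np.arctan2(T[1,0],T[0,0]) if th0 is None else th0
    for k in range(0,len(seq),5):
        ch=seq[k:k+5];out=[]
        for q,t in ch:
            c,s=np.cos(bt),np.sin(bt);d=(q-bp)*1000
            out.append('{"travel":[%d,%d,%d],"twist":%.2f}'%(round(c*d[0]+s*d[1]),round(s*d[0]-c*d[1]),round(-d[2]),-(t-bt)))
        print("["+",".join(out)+"]")
        bp,bt=ch[-1]
    print(len(seq),"rows")
E
python3 - <<'E'
from h import *
plan([([.43,-.19,.30],np.pi)],step=48)
E
```

```text
[{"travel":[18,-21,-3],"twist":-0.14},{"travel":[36,-42,-5],"twist":-0.28},{"travel":[54,-63,-8],"twist":-0.43},{"travel":[71,-84,-10],"twist":-0.57},{"travel":[89,-105,-13],"twist":-0.71}]
[{"travel":[27,-4,-3],"twist":-0.14},{"travel":[54,-8,-5],"twist":-0.28},{"travel":[82,-13,-8],"twist":-0.43},{"travel":[109,-17,-10],"twist":-0.57},{"travel":[136,-21,-13],"twist":-0.71}]
[{"travel":[23,15,-3],"twist":-0.14},{"travel":[47,29,-5],"twist":-0.28},{"travel":[70,44,-8],"twist":-0.43},{"travel":[93,58,-10],"twist":-0.57},{"travel":[117,73,-13],"twist":-0.71}]
[{"travel":[8,26,-3],"twist":-0.14},{"travel":[16,53,-5],"twist":-0.28},{"travel":[24,79,-8],"twist":-0.43},{"travel":[32,105,-10],"twist":-0.57},{"travel":[41,132,-13],"twist":-0.71}]
[{"travel":[0,0,0],"twist":-0.00}]
21 rows
```

Request:
{"name": "send_rows", "arguments": {
  "series": [
    {"travel":[18,-21,-3],"twist":-0.14},
    {"travel":[36,-42,-5],"twist":-0.28},
    {"travel":[54,-63,-8],"twist":-0.43},
    {"travel":[71,-84,-10],"twist":-0.57},
    {"travel":[89,-105,-13],"twist":-0.71}
  ],
  "gripper": 1
}}

```text
time: 2.05
tcp_pos: [0.2638, -0.5672, 0.2614]
ee_rot: [0.0, 0.876, 0.483, -0.0]
wrist_force: [-0.0, -1.6, 0.9]
opening: 0.0853
finger_force: 0.0
```

Request:
{"name": "send_rows", "arguments": {
  "series": [
    {"travel":[27,-4,-3],"twist":-0.14},
    {"travel":[54,-8,-5],"twist":-0.28},
    {"travel":[82,-13,-8],"twist":-0.43},
    {"travel":[109,-17,-10],"twist":-0.57},
    {"travel":[136,-21,-13],"twist":-0.71}
  ]
}}

```text
time: 2.55
tcp_pos: [0.3194, -0.4413, 0.2745]
ee_rot: [0.0, 0.653, 0.757, -0.0]
wrist_force: [0.1, -0.6, 0.3]
opening: 0.0855
finger_force: 0.0
```

Request:
{"name": "send_rows", "arguments": {
  "series": [
    {"travel":[23,15,-3],"twist":-0.14},
    {"travel":[47,29,-5],"twist":-0.28},
    {"travel":[70,44,-8],"twist":-0.43},
    {"travel":[93,58,-10],"twist":-0.57},
    {"travel":[117,73,-13],"twist":-0.71}
  ]
}}

```text
time: 3.05
tcp_pos: [0.3752, -0.3154, 0.2875]
ee_rot: [0.0, 0.35, 0.937, -0.0]
wrist_force: [-0.2, 0.2, -0.1]
opening: 0.0852
finger_force: 0.0
```

Request:
{"name": "send_rows", "arguments": {
  "series": [
    {"travel":[8,26,-3],"twist":-0.14},
    {"travel":[16,53,-5],"twist":-0.28},
    {"travel":[24,79,-8],"twist":-0.43},
    {"travel":[32,105,-10],"twist":-0.57},
    {"travel":[41,132,-13],"twist":-0.71}
  ]
}}

```text
time: 3.55
tcp_pos: [0.4315, -0.1892, 0.3005]
ee_rot: [0.0, 0.002, 1.0, -0.0]
wrist_force: [0.2, -0.3, -0.2]
opening: 0.0852
finger_force: 0.0
```

Request:
{"name": "send_rows", "arguments": {
  "series": [
    {"travel":[0,0,0],"twist":0},
    {"travel":[0,0,0],"twist":0}
  ]
}}

```text
time: 3.75
tcp_pos: [0.4312, -0.1898, 0.3003]
ee_rot: [0.0, 0.005, 1.0, -0.0]
wrist_force: [-0.7, -0.0, -0.3]
opening: 0.0852
finger_force: 0.0
```

```bash
cat > plates.py <<'E'
from h import *
np.set_printoptions(precision=4,suppress=True)
def plates(c,zmin=.0045,zmax=.04,amin=.0025):
    P=c["P"];z=P[...,2]
    m=((z>zmin)&(z<zmax)&(P[...,0]<.75)).astype(np.uint8)
    m=cv2.morphologyEx(m,cv2.MORPH_OPEN,np.ones((3,3)))
    n,L,s,ce=cv2.connectedComponentsWithStats(m)
    for i in range(1,n):
        q=P[L==i]
        if len(q)<150: continue
        zt=np.percentile(q[:,2],70);k=q[np.abs(q[:,2]-zt)<.004]
        (x,y),(w,h),a=cv2.minAreaRect((k[:,:2]*1000).astype(np.float32))
        if w<h: a+=90
        a=(a+90)%180-90
        print("px",ce[i].round(),"n",len(q),"top z %.1f"%(np.median(k[:,2])*1000),"ctr %.1f %.1f"%(x,y),"size %.1f %.1f"%(max(w,h),min(w,h)),"long axis deg %.1f"%a,"rgb",np.median(c["image"][L==i],0))
E
python3 - <<'E'
from plates import *
print(readout.get_obs()["time"],T_tool().round(4))
print(readout.get_obs()["qpos"])
c=cam("wrist");save(c,"w1.png",1.4);plates(c)
E
```

```text
3.75 [[-0.9999  0.0103  0.      0.4312]
 [ 0.0103  0.9999 -0.0003 -0.1898]
 [-0.     -0.0003 -1.      0.3003]
 [ 0.      0.      0.      1.    ]]
[ 0.9848  0.3329 -0.8831  2.0628  0.3314  0.8901  1.4769]
px [300.  98.] n 1269 top z 11.6 ctr 355.9 -163.3 size 131.9 12.3 long axis deg -82.9 rgb [108. 106. 112.]
px [466. 174.] n 3314 top z 20.3 ctr 443.8 24.7 size 76.6 50.9 long axis deg -49.8 rgb [175. 171.  43.]
px [360. 170.] n 2903 top z 13.4 ctr 438.3 -95.5 size 75.5 50.1 long axis deg 0.1 rgb [81. 81. 81.]
px [261. 184.] n 2953 top z 24.4 ctr 452.1 -210.9 size 76.2 50.0 long axis deg -6.8 rgb [113. 112. 114.]
px [139. 187.] n 2867 top z 14.5 ctr 455.4 -353.3 size 76.0 50.3 long axis deg 14.8 rgb [169. 171. 168.]
px [ 15. 274.] n 1385 top z 18.0 ctr 563.0 -522.5 size 99.4 20.1 long axis deg 11.3 rgb [148. 149. 147.]
px [352. 258.] n 2269 top z 8.4 ctr 550.2 -99.9 size 76.7 50.1 long axis deg 10.1 rgb [87. 88. 85.]
px [242. 263.] n 2572 top z 20.3 ctr 551.8 -236.0 size 76.5 50.2 long axis deg 14.8 rgb [109. 109. 111.]
px [132. 268.] n 709 top z 20.3 ctr 562.2 -365.7 size 50.7 32.1 long axis deg 89.2 rgb [ 47. 136. 131.]
px [ 36. 329.] n 462 top z 20.8 ctr 638.9 -510.4 size 40.5 12.0 long axis deg 61.0 rgb [83. 84. 78.]
px [381. 344.] n 1712 top z 16.9 ctr 668.5 -52.7 size 67.9 55.2 long axis deg 1.2 rgb [148.  138.  127.5]
px [309. 348.] n 2272 top z 34.4 ctr 671.8 -152.2 size 57.6 47.4 long axis deg 5.8 rgb [39. 38. 34.]
px [202. 358.] n 1527 top z 29.4 ctr 681.0 -291.0 size 111.4 3.3 long axis deg 72.9 rgb [35. 47. 66.]
```

```bash
python3 - <<'E'
from h import *
a=np.radians(14.8);g=np.array([.5518,-.2360])-.026*np.array([np.cos(a),np.sin(a)]);print(g)
plan([([*g,.08],np.pi+a),([*g,.019],np.pi+a)],step=45)
E
```

```text
[ 0.52666259 -0.24264159]
[{"travel":[-16,-8,37],"twist":-0.05},{"travel":[-32,-17,73],"twist":-0.09},{"travel":[-48,-25,110],"twist":-0.14},{"travel":[-64,-34,147],"twist":-0.18},{"travel":[-80,-42,183],"twist":-0.23}]
[{"travel":[-14,-12,37],"twist":-0.05},{"travel":[-14,-12,67],"twist":-0.05},{"travel":[-14,-12,98],"twist":-0.05},{"travel":[-14,-12,98],"twist":-0.05}]
9 rows
```

View pics/w1.png

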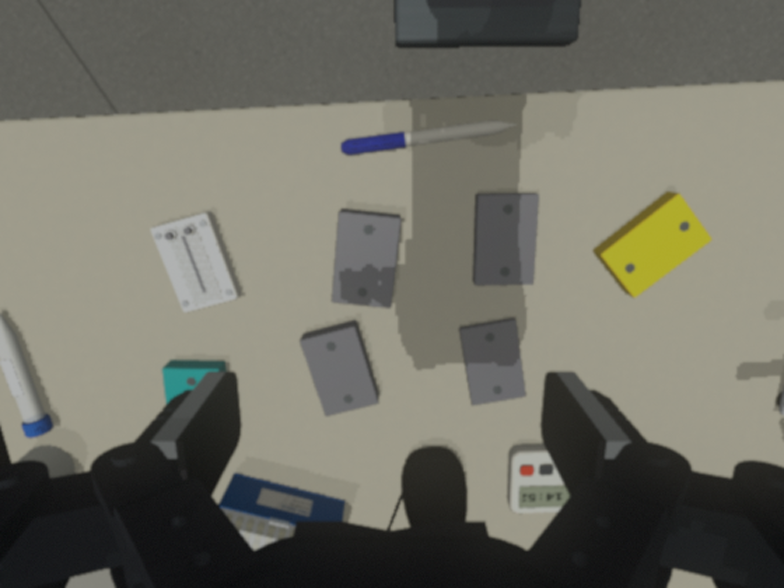

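Wrist picture: the grey plates are at (340,368) = 20 mm, (367,258) = 24 mm, (492,360) = 8 mm and (505,238) = 13 mm. The look-alikes are yellow at (655,245) and turquoise at (195,380); the white carrier is at (195,262), ports toward the robot. I'm picking the grey one at (340,368), whose top measured 20.3 mm.

Request:
{"name": "send_rows", "arguments": {
  "series": [
    {"travel":[-16,-8,37],"twist":-0.05},
    {"travel":[-32,-17,73],"twist":-0.09},
    {"travel":[-48,-25,110],"twist":-0.14},
    {"travel":[-64,-34,147],"twist":-0.18},
    {"travel":[-80,-42,183],"twist":-0.23}
  ],
  "grip_force": 40
}}

```text
time: 4.3
tcp_pos: [0.5106, -0.2346, 0.1152]
ee_rot: [-0.001, -0.109, 0.994, -0.0]
wrist_force: [0.4, -1.0, 0.8]
opening: 0.0857
finger_force: 0.0
```

Request:
{"name": "send_rows", "arguments": {
  "series": [
    {"travel":[-14,-12,37],"twist":-0.05},
    {"travel":[-14,-12,67],"twist":-0.05},
    {"travel":[-14,-12,97],"twist":-0.05},
    {"travel":[-14,-12,97],"twist":-0.05}
  ]
}}

```text
time: 4.7
tcp_pos: [0.5246, -0.242, 0.0167]
ee_rot: [-0.003, -0.134, 0.991, 0.001]
wrist_force: [-0.4, -0.2, -0.7]
opening: 0.0852
finger_force: 0.0
```

Request:
{"name": "send_rows", "arguments": {
  "series": [
    {"travel":[0,0,0],"twist":0},
    {"travel":[0,0,0],"twist":0},
    {"travel":[0,0,0],"twist":0},
    {"travel":[0,0,0],"twist":0}
  ],
  "gripper": -1
}}

```text
time: 5.1
tcp_pos: [0.5277, -0.2421, 0.0221]
ee_rot: [0.001, -0.134, 0.991, -0.001]
wrist_force: [-0.1, -0.9, 7.5]
opening: 0.0491
finger_force: 42.0
```

```bash
python3 - <<'E'
from h import *
o=readout.get_obs();print(bot.tip_extent,o["tcp_pos"],o["opening"],o["finger_force"],o["wrist_force"],o["time"])
p=o["tcp_pos"]
plan([([p[0],p[1],.12],np.pi+np.radians(14.8)),([.42,.13,.26],np.pi),([.40,.205,.26],np.pi)],step=46)
E
```

```text
0.017 [ 0.52772509 -0.24207699  0.02206586] 0.04910381056362865 42.03794002532959 [-0.05388073 -0.9386813   7.4749115 ] 5.1
[{"travel":[0,0,-33],"twist":0.00},{"travel":[0,0,-65],"twist":0.01},{"travel":[0,0,-98],"twist":0.01},{"travel":[1,43,-113],"twist":0.04},{"travel":[1,86,-129],"twist":0.07}]
[{"travel":[3,43,-16],"twist":0.03},{"travel":[7,86,-31],"twist":0.06},{"travel":[10,129,-47],"twist":0.09},{"travel":[14,172,-62],"twist":0.11},{"travel":[17,214,-78],"twist":0.14}]
[{"travel":[10,42,-16],"twist":0.03},{"travel":[19,84,-31],"twist":0.06},{"travel":[27,122,-31],"twist":0.06},{"travel":[35,160,-31],"twist":0.06},{"travel":[35,160,-31],"twist":0.06}]
15 rows
```

Request:
{"name": "send_rows", "arguments": {
  "series": [
    {"travel":[0,0,-33],"twist":0},
    {"travel":[0,0,-65],"twist":0.01},
    {"travel":[0,0,-98],"twist":0.01},
    {"travel":[1,43,-113],"twist":0.04},
    {"travel":[1,86,-129],"twist":0.07}
  ]
}}

```text
time: 5.6
tcp_pos: [0.5029, -0.1592, 0.151]
ee_rot: [0.001, -0.097, 0.995, -0.001]
wrist_force: [0.1, 1.0, -0.1]
opening: 0.0492
finger_force: 42.3
```

Request:
{"name": "send_rows", "arguments": {
  "series": [
    {"travel":[3,43,-16],"twist":0.03},
    {"travel":[7,86,-31],"twist":0.06},
    {"travel":[10,129,-47],"twist":0.09},
    {"travel":[14,172,-62],"twist":0.11},
    {"travel":[17,214,-78],"twist":0.14}
  ]
}}

```text
time: 6.1
tcp_pos: [0.4429, 0.0491, 0.2287]
ee_rot: [0.001, -0.03, 1.0, -0.0]
wrist_force: [1.0, 0.7, -0.6]
opening: 0.049
finger_force: 42.3
```

Request:
{"name": "send_rows", "arguments": {
  "series": [
    {"travel":[10,42,-16],"twist":0.03},
    {"travel":[19,84,-31],"twist":0.06},
    {"travel":[27,122,-31],"twist":0.06},
    {"travel":[35,160,-31],"twist":0.06},
    {"travel":[35,160,-31],"twist":0.06}
  ]
}}

```text
time: 6.6
tcp_pos: [0.3978, 0.2104, 0.2599]
ee_rot: [0.001, -0.004, 1.0, 0.002]
wrist_force: [0.1, -1.4, -0.5]
opening: 0.0489
finger_force: 42.3
```

```bash
python3 - <<'E'
from h import *
np.set_printoptions(precision=4,suppress=True)
o=readout.get_obs();print(o["tcp_pos"],o["opening"],o["time"],o["qpos"]);T=T_tool();print(T[:2,:2])
c=cam("wrist");save(c,"w2.png",1.4);np.savez("w2.npz",P=c["P"],im=c["image"],E=c["E"],K=c["K"],T=T)
for m in["bed","stop_pins","post_axis","handle_grip","foot"]:
    for d in nets.mark_of("wrist",m)[:2]:
        u,v=int(d["at"][0]*560),int(d["at"][1]*420);print(m,round(d["confidence"],2),(u,v),c["P"][min(v,419),min(u,559)])
E
```

```text
[0.3978 0.2104 0.2599] 0.04885098887459948 6.6 [ 0.0573  0.356  -0.86    2.1581  0.3848  0.779   0.5282]
[[-1.     -0.0073]
 [-0.0073  1.    ]]
stop_pins 0.8 (282, 232) [0.4576 0.215  0.0293]
```

View pics/w2.png

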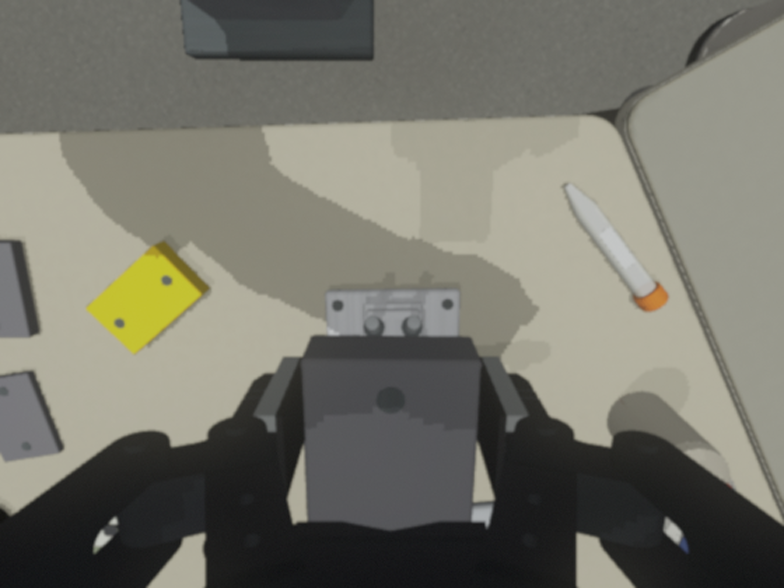

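```bash
python3 - <<'E'
from h import *
np.set_printoptions(precision=4,suppress=True)
d=np.load("w2.npz");P=d["P"];im=d["im"]
z=P[...,2]
def reg(u0,u1,v0,v1): 
    m=np.zeros(z.shape,bool);m[v0:v1,u0:u1]=1;return m
# pins tops: view px/1.4
for u0,u1 in[(255,276),(284,306)]:
    m=reg(u0,u1,215,240)&(z>.045)&(z<.1);q=P[m];zt=np.percentile(q[:,2],95);k=q[q[:,2]>zt-.004]
    print("pin",len(q),zt,k.mean(0),(k.min(0)+k.max(0))/2,k.max(0)-k.min(0))
# base plate near part
m=reg(225,340,195,240)&(z>.004)&(z<.02);q=P[m];print("base z",np.median(q[:,2]),q.min(0),q.max(0))
e=[]
for u in range(240,325,4):
    w=np.where(m[:,u])[0]
    if len(w): e.append(P[w[0],u,:2])
e=np.array(e);print("near edge fit",np.polyfit(e[:,1],e[:,0],1),e[:,0].mean())
for v in range(212,236,6):
    w=np.where(m[v])[0];print(v,P[v,w[0]],P[v,w[-1]])
# plate in hand
m=reg(210,350,235,380)&(z>.19)&(z<.3);q=P[m];print("plate",len(q))
m2=reg(225,335,262,365)&(z>.2)&(z<.3);q=P[m2];A=np.c_[q[:,:2],np.ones(len(q))];print(np.linalg.lstsq(A,q[:,2],rcond=None)[0],np.median(q,0))
print([(v,P[v,279]) for v in range(236,372,9)])
for v in(275,300,340): print([ (u,P[v,u].round(3)) for u in (212,216,220,225,335,340,345)])
E
```

```text
pin 102 0.06593848055432502 [0.4439 0.1989 0.0643] [0.4445 0.199  0.0644] [0.0101 0.0085 0.0046]
pin 101 0.06592353551859342 [0.4435 0.2266 0.0644] [0.4435 0.2268 0.0646] [0.0086 0.0095 0.0053]
base z 0.013269523168366715 [0.4344 0.1608 0.0062] [0.4724 0.2651 0.0179]
near edge fit [-0.0214  0.4404] 0.43574640388619695
212 [0.441  0.1616 0.0133] [0.4406 0.2633 0.0126]
218 [0.4487 0.161  0.0104] [0.4477 0.2638 0.0115]
224 [0.4549 0.1622 0.0124] [0.4539 0.2638 0.0136]
230 [0.4613 0.1621 0.0136] [0.4616 0.2645 0.0111]
plate 17570
[-0.0022  0.0048  0.2581] [0.4088 0.2109 0.2582]
[(236, array([0.4614, 0.2119, 0.0311])), (245, array([0.385 , 0.2106, 0.2452])), (254, array([0.3847, 0.2105, 0.2552])), (263, array([0.3873, 0.2105, 0.2578])), (272, array([0.3912, 0.2106, 0.2575])), (281, array([0.3948, 0.2106, 0.2581])), (290, array([0.3987, 0.2106, 0.258 ])), (299, array([0.4026, 0.2107, 0.258 ])), (308, array([0.4066, 0.2107, 0.258 ])), (317, array([0.4109, 0.2107, 0.2577])), (326, array([0.4148, 0.2107, 0.258 ])), (335, array([0.4186, 0.2108, 0.2586])), (344, array([0.4235, 0.2108, 0.2578]))
[... 195 characters left out ...]
, array([0.392, 0.188, 0.259])), (225, array([0.392, 0.19 , 0.258])), (335, array([0.392, 0.232, 0.258])), (340, array([0.392, 0.234, 0.259])), (345, array([0.389, 0.235, 0.264]))]
[(212, array([0.398, 0.186, 0.267])), (216, array([0.402, 0.186, 0.259])), (220, array([0.403, 0.187, 0.258])), (225, array([0.403, 0.189, 0.258])), (335, array([0.403, 0.233, 0.258])), (340, array([0.403, 0.235, 0.258])), (345, array([0.399, 0.235, 0.265]))]
[(212, array([ 0.61,  0.13, -0.  ])), (216, array([0.61 , 0.136, 0.   ])), (220, array([0.421, 0.187, 0.258])), (225, array([0.421, 0.189, 0.258])), (335, array([0.421, 0.234, 0.258])), (340, array([0.609, 0.288, 0.   ])), (345, array([0.609, 0.295, 0.   ]))]
```

```bash
cat >> h.py <<'E'
O=np.array([.4992,.2138,.048]);PSI=.018
Hd=np.array([[np.cos(PSI),np.sin(PSI),0],[-np.sin(PSI),np.cos(PSI),0],[0,0,1]])
def wrel(P): return (P-O)@Hd.T          # heading frame
C25,S25=np.cos(np.radians(25)),np.sin(np.radians(25))
Bd=np.array([[C25,0,S25],[0,1,0],[-S25,0,C25]])
def bed(P): return wrel(P)@Bd.T
E
python3 - <<'E'
from h import *
np.set_printoptions(precision=4,suppress=True)
for n in("top","side"):
    c=cam(n);P=c["P"];h=wrel(P);b=bed(P);np.savez(n+"2.npz",P=P,im=c["image"])
    m=(np.abs(b[...,1])<.13)&(h[...,2]>.03)&(b[...,0]>.03)&(b[...,0]<.2)&(b[...,2]<.12)&(b[...,2]>.02)
    q=b[m];print(n,len(q))
    for y0 in np.arange(-.12,.12,.02):
        k=q[(q[:,1]>=y0)&(q[:,1]<y0+.02)]
        if len(k)>3: print("y %.2f"%y0,len(k),"x",np.percentile(k[:,0],[3,50,97]),"z",np.percentile(k[:,2],[3,50,97]))
    hh=h[m];k=hh[np.abs(hh[:,1])<.045];k=k[k[:,2]>.055]
    if len(k):print("min world x rel",np.percentile(k[:,0],[0,1,5]),np.percentile(k[:,2],[50,99]))
    # bed surface
    s=(np.abs(b[...,1])<.018)&(np.abs(b[...,0])<.03)&(np.abs(b[...,2])<.01)
    if s.sum()>20:
        q=wrel(P)[s];A=np.c_[q[:,:2],np.ones(len(q))];print("bedfit",s.sum(),np.linalg.lstsq(A,q[:,2],rcond=None)[0])
E
```

```text
top 414
y -0.10 36 x [0.0771 0.0859 0.0912] z [0.0746 0.0829 0.0946]
y -0.08 30 x [0.0742 0.0819 0.0876] z [0.0777 0.0824 0.0913]
y -0.06 34 x [0.0757 0.0815 0.0874] z [0.0729 0.085  0.0902]
y -0.04 21 x [0.0729 0.0794 0.084 ] z [0.0778 0.0834 0.0953]
y -0.02 53 x [0.0636 0.079  0.0892] z [0.0225 0.0832 0.0924]
y 0.00 73 x [0.0601 0.08   0.0903] z [0.0306 0.0854 0.0937]
y 0.02 40 x [0.0627 0.0741 0.0844] z [0.0733 0.082  0.0869]
y 0.04 39 x [0.0638 0.0732 0.0824] z [0.0749 0.0828 0.0879]
y 0.06 45 x [0.0613 0.0724 0.081 ] z [0.0739 0.0836 0.0931]
y 0.08 37 x [0.0614 0.0708 0.0784] z [0.0736 0.0819 0.0904]
min world x rel [0.0186 0.0194 0.0224] [0.1079 0.1213]
bedfit 158 [ 0.4648 -0.007   0.0015]
side 655
y -0.10 43 x [0.0786 0.0872 0.0939] z [0.0757 0.0832 0.0876]
y -0.08 39 x [0.0775 0.0868 0.0912] z [0.077  0.0828 0.0855]
y -0.06 41 x [0.0769 0.0851 0.0893] z [0.0765 0.0822 0.0855]
y -0.04 35 x [0.0758 0.0831 0.0884] z [0.0743 0.0812 0.0856]
y -0.02 58 x [0.0657 0.0818 0.0938] z [0.0311 0.0825 0.0901]
y 0.00 173 x [0.0659 0.0827 0.0929] z [0.0232 0.0784 0.0893]
y 0.02 59 x [0.0679 0.0781 0.086 ] z [0.0749 0.0796 0.0836]
y 0.04 58 x [0.0672 0.0769 0.0843] z [0.0754 0.0799 0.0831]
y 0.06 63 x [0.0642 0.0771 0.0833] z [0.0723 0.0807 0.0901]
y 0.08 82 x [0.0622 0.0738 0.0816] z [0.0673 0.0797 0.088 ]
min world x rel [0.0221 0.0225 0.0269] [0.106  0.1161]
bedfit 254 [ 0.4577  0.0088 -0.0002]
```

```bash
sed -i 's/^O=.*/O=np.array([.501,.2138,.048]);PSI=.018/' h.py; cat >> h.py <<'E'
def world(x,y,z): return O+Hd.T@np.array([x,y,z])
def place(off,t,h0,tcpz,y0=0,xc=.002,clear=.03,extra=.004,press=.0015):
    "off: pivot distance below plate centre; tcpz: TCP height over pivot. Returns waypoints"
    w=[];edge=Bd.T@np.array([.038+xc,0,h0])
    def piv(phi,dz=0):
        c,s=np.cos(phi),np.sin(phi);d=-(.038+off)
        return world(edge[0]+d*c-t/2*s,y0,edge[2]+d*s+t/2*c+tcpz+dz)
    th=np.pi+PSI
    w=[(piv(0,clear),th),(piv(0,.002),th)]+[(piv(np.radians(a)),th) for a in(6,12,18,25)]
    w.append((piv(np.radians(25),-press),th))
    e=Bd.T@np.array([-extra,0,0]);w.append((w[-1][0]+Hd.T@e,th));return w
E
python3 - <<'E'
from h import *
w=place(.026,.020,0,.012,y0=-.0003)
for p,_ in w: print(p.round(4))
plan(w[:2]);print()
plan(w[2:],p0=w[1][0],th0=np.pi+PSI,step=8,settle=2)
E
```

```text
[0.4733 0.213  0.1169]
[0.4733 0.213  0.0889]
[0.4726 0.213  0.0802]
[0.4726 0.213  0.0734]
[0.4733 0.213  0.0666]
[0.475  0.213  0.0589]
[0.475  0.213  0.0574]
[0.4714 0.213  0.0557]
[{"travel":[-18,2,35],"twist":-0.00},{"travel":[-37,5,71],"twist":-0.01},{"travel":[-55,7,106],"twist":-0.01},{"travel":[-74,9,141],"twist":-0.02},{"travel":[-74,9,169],"twist":-0.02}]
[{"travel":[0,0,0],"twist":-0.00}]
6 rows

[{"travel":[0,0,4],"twist":-0.00},{"travel":[1,0,9],"twist":-0.00},{"travel":[1,0,16],"twist":-0.00},{"travel":[0,0,22],"twist":-0.00},{"travel":[-2,0,30],"twist":-0.00}]
[{"travel":[0,0,2],"twist":-0.00},{"travel":[4,0,3],"twist":-0.00},{"travel":[4,0,3],"twist":-0.00},{"travel":[4,0,3],"twist":-0.00}]
9 rows
```

Request:
{"name": "send_rows", "arguments": {
  "series": [
    {"travel":[-18,2,35],"twist":0},
    {"travel":[-37,5,71],"twist":-0.01},
    {"travel":[-55,7,106],"twist":-0.01},
    {"travel":[-74,9,141],"twist":-0.015},
    {"travel":[-74,9,169],"twist":-0.015}
  ]
}}

```text
time: 7.5
tcp_pos: [0.4753, 0.2135, 0.0869]
ee_rot: [-0.0, -0.006, 1.0, 0.0]
wrist_force: [0.7, 0.8, -2.0]
opening: 0.0491
finger_force: 43.0
```

Request:
{"name": "send_rows", "arguments": {
  "series": [
    {"travel":[0,0,0],"twist":0},
    {"travel":[0,0,0],"twist":0}
  ],
  "grip_force": 22
}}

```text
time: 7.7
tcp_pos: [0.473, 0.214, 0.0894]
ee_rot: [-0.001, -0.008, 1.0, -0.0]
wrist_force: [-0.3, 0.1, -0.1]
opening: 0.049
finger_force: 43.0
```

```bash
python3 - <<'E'
from h import *
o=readout.get_obs();T=T_tool();print(o["tcp_pos"],o["wrist_force"],np.arctan2(T[1,0],T[0,0]),o["time"])
w=place(.026,.020,0,.012,y0=-.0003)
plan(w[2:],step=8,settle=2)
E
```

```text
[0.47301946 0.21399017 0.08940437] [-0.33941527  0.12328431 -0.07135715] -3.126487653402143 7.7
[{"travel":[0,0,5],"twist":-0.00},{"travel":[0,-1,9],"twist":-0.00},{"travel":[0,-1,16],"twist":-0.00},{"travel":[0,-1,23],"twist":-0.00},{"travel":[-2,-1,30],"twist":-0.00}]
[{"travel":[0,0,2],"twist":-0.00},{"travel":[4,0,3],"twist":-0.00},{"travel":[4,0,3],"twist":-0.00},{"travel":[4,0,3],"twist":-0.00}]
9 rows
```

Request:
{"name": "send_rows", "arguments": {
  "series": [
    {"travel":[0,0,4],"twist":0},
    {"travel":[0,0,9],"twist":0},
    {"travel":[0,-1,16],"twist":0},
    {"travel":[0,-1,23],"twist":0},
    {"travel":[-2,-1,30],"twist":0}
  ],
  "gripper": -1,
  "grip_force": 22
}}

```text
time: 8.2
tcp_pos: [0.4741, 0.2136, 0.0595]
ee_rot: [-0.0, -0.008, 1.0, 0.0]
wrist_force: [-13.7, -0.6, 50.7]
opening: 0.049
finger_force: 51.3
```

Request:
{"name": "send_rows", "arguments": {
  "series": [
    {"travel":[0,0,2],"twist":0},
    {"travel":[4,0,3],"twist":0},
    {"travel":[4,0,3],"twist":0},
    {"travel":[4,0,3],"twist":0}
  ]
}}

```text
time: 8.6
tcp_pos: [0.4718, 0.2139, 0.0576]
ee_rot: [0.001, -0.008, 1.0, 0.001]
wrist_force: [-2.4, -0.4, 17.9]
opening: 0.0488
finger_force: 48.6
```

```bash
python3 - <<'E'
from h import *
np.set_printoptions(precision=4,suppress=True)
o=readout.get_obs();print(o["tcp_pos"],o["wrist_force"],o["torque"],o["time"],o["finger_force"])
c=cam("wrist");save(c,"w3.png",1);P=c["P"];b=bed(P)
print([(v,b[v,279].round(4)) for v in range(200,372,12)])
m=(np.abs(b[...,1])<.02)&(b[...,2]>.01)&(b[...,2]<.04)&(np.abs(b[...,0]+.015)<.018)
q=b[m];A=np.c_[q[:,:2],np.ones(len(q))];print(len(q),np.linalg.lstsq(A,q[:,2],rcond=None)[0])
E
```

```text
[0.4718 0.2139 0.0576] [-2.4245 -0.4088 17.9394] [0.0321 0.4945 0.0422] 8.6 48.567330837249756
[(200, array([-0.0611,  0.0009,  0.0022])), (212, array([-0.0553,  0.0009,  0.004 ])), (224, array([-0.0503,  0.0009,  0.0012])), (236, array([-0.0448,  0.0009,  0.0015])), (248, array([-0.0386,  0.0009,  0.0203])), (260, array([-0.0339,  0.0009,  0.0224])), (272, array([-0.0293,  0.0008,  0.0217])), (284, array([-0.0248,  0.0008,  0.0224])), (296, array([-0.0203,  0.0008,  0.0211])), (308, array([-0.0158,  0.0008,  0.0213])), (320, array([-0.0114,  0.0008,  0.0211])), (332, array([-0.0071,  0.0008,  0.0217])), (344, array([-0.0028,  0.0008,  0.0221])), (356, array([0.0018, 0.0008, 0.0206])), (368, array([0.0058, 0.0008, 0.0217]))]
10186 [-0.0019 -0.0001  0.0214]
```

View pics/w3.png

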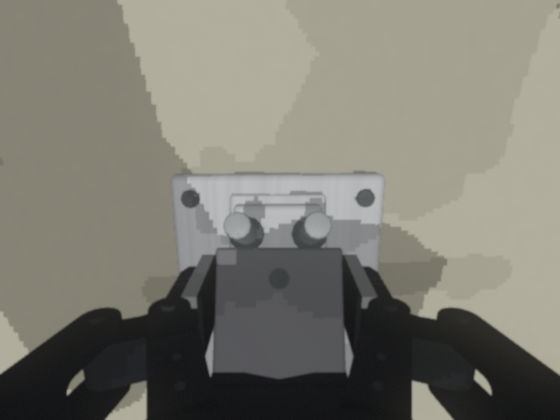

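```bash
cat > chk.py <<'E'
from h import *
def chk(n="wrist",top=.020):
    c=cam(n);b=bed(c["P"]);z=wrel(c["P"])[...,2]+.048;r={}
    pins=(b[...,2]>.034)&(b[...,2]<.042)&(np.abs(b[...,0]+.0435)<.012)&(np.abs(b[...,1])<.025)
    for s in(-1,1):
        q=b[pins&(b[...,1]*s>0)]
        if len(q)>5: print("pin",s,len(q),((q.min(0)+q.max(0))/2*1000).round(1))
    m=(z>.005)&(z<.022)&(b[...,0]<-.035)&(b[...,0]>-.12)&(np.abs(b[...,1])<.07)
    h=wrel(c["P"])
    L=[];Rr=[]
    for v in range(420):
        w=np.where(m[v])[0]
        if len(w)>80: L.append(h[v,w[0],:2]);Rr.append(h[v,w[-1],:2])
    L,Rr=np.array(L),np.array(Rr)
    if len(L)>4: print("base edges y",np.median(L[:,1])*1e3,np.median(Rr[:,1])*1e3,"slopes",np.polyfit(L[:,0],L[:,1],1)[0],np.polyfit(Rr[:,0],Rr[:,1],1)[0])
    m=(np.abs(b[...,2]-top-.0013)<.004)&(np.abs(b[...,1])<.04)&(np.abs(b[...,0])<.045)
    q=b[m];
    if len(q)>100:
        A=np.c_[q[:,:2],np.ones(len(q))];print("plane",np.linalg.lstsq(A,q[:,2],rcond=None)[0].round(4))
        E=[]
        for v in range(420):
            w=np.where(m[v])[0]
            if len(w)>60: E.append([*b[v,w[0],:2],*b[v,w[-1],:2]])
        E=np.array(E)*1e3
        for x0 in range(-40,40,8):
            k=E[(E[:,0]>x0)&(E[:,0]<=x0+8)]
            if len(k): print("x",x0,"y edges",np.median(k[:,1]).round(1),np.median(k[:,3]).round(1),"mid",((np.median(k[:,1])+np.median(k[:,3]))/2).round(2))
        print("x min/max",np.percentile(q[:,0],[.5,99.5])*1e3,"y pct",np.percentile(q[:,1],[.5,99.5])*1e3)
        print("rect",cv2.minAreaRect((q[:,:2]*1000).astype(np.float32)))
    return c
E
python3 -c "
from chk import *
chk()"
```

```text
pin -1 632 [-45.7 -13.7  38. ]
pin 1 628 [-45.5  14.1  37.6]
base edges y -51.02356558175618 51.30756335310664 slopes -0.011969996629416304 0.012297807441731682
plane [-0.0004 -0.0007  0.0214]
x -40 y edges -29.9 31.1 mid 0.6
x -32 y edges -35.8 35.8 mid 0.02
x -24 y edges -23.8 25.2 mid 0.69
x -16 y edges -23.8 25.1 mid 0.65
x -8 y edges -24.2 25.3 mid 0.55
x 0 y edges -24.0 25.1 mid 0.54
x min/max [-38.68062021   8.25371519] y pct [-33.67032825  34.75233731]
rect ((-17.64815902709961, 0.7038803100585938), (76.05254364013672, 54.30551528930664), 89.22937774658203)
```

Request:
{"name": "send_rows", "arguments": {
  "series": [
    {"travel":[2,0,0],"twist":0},
    {"travel":[4,0,1],"twist":0},
    {"travel":[4,0,1],"twist":0}
  ]
}}

```text
time: 9.0
tcp_pos: [0.47, 0.2136, 0.0568]
ee_rot: [0.003, -0.007, 1.0, 0.001]
wrist_force: [4.5, -2.0, 17.5]
opening: 0.0489
finger_force: 48.4
```

Request:
{"name": "send_rows", "arguments": {
  "series": [
    {"travel":[0,0,-1],"twist":0},
    {"travel":[0,0,-1],"twist":0},
    {"travel":[0,0,-1],"twist":0}
  ],
  "gripper": 1
}}

```text
time: 9.3
tcp_pos: [0.467, 0.2129, 0.0561]
ee_rot: [-0.0, -0.008, 1.0, -0.0]
wrist_force: [0.3, 0.0, -0.0]
opening: 0.0854
finger_force: 0.0
```

Request:
{"name": "send_rows", "arguments": {
  "series": [
    {"travel":[0,0,-40],"twist":0},
    {"travel":[30,0,-80],"twist":0},
    {"travel":[60,0,-110],"twist":0},
    {"travel":[60,0,-110],"twist":0}
  ]
}}

```text
time: 9.7
tcp_pos: [0.4048, 0.2124, 0.1689]
ee_rot: [0.001, -0.009, 1.0, 0.0]
wrist_force: [0.7, -0.1, -0.5]
opening: 0.0854
finger_force: 0.0
```

```bash
python3 - <<'E'
from chk import *
o=readout.get_obs();print(o["tcp_pos"],o["time"],o["wrist_force"])
save(chk(),"w4.png",1)
a=np.radians(10.1);g=np.array([.5502,-.0999])-.026*np.array([np.cos(a),np.sin(a)]);print(g)
plan([([.45,.08,.14],np.pi+.09),([*g,.09],np.pi+a),([*g,.024],np.pi+a)],step=46)
E
```

```text
[0.40481785 0.21239709 0.16893724] 9.7 [ 0.68036128 -0.13226657 -0.46353767]
pin -1 160 [-45.6 -14.   38. ]
pin 1 156 [-45.6  13.8  38.5]
base edges y -51.57429160470011 51.11469254684827 slopes -0.08272442083128806 0.0812769057056685
plane [0.0008 0.0006 0.0213]
x -40 y edges -24.4 24.9 mid 0.27
x -32 y edges -24.3 24.8 mid 0.24
x -24 y edges -24.2 24.6 mid 0.22
x -16 y edges -24.1 24.5 mid 0.24
x -8 y edges -24.0 24.4 mid 0.22
x 0 y edges -24.6 25.2 mid 0.26
x 8 y edges -24.5 25.0 mid 0.24
x 16 y edges -24.4 24.8 mid 0.23
x 24 y edges -24.2 24.7 mid 0.26
x min/max [-40.45566502  32.0023327 ] y pct [-24.40091736  24.86125972]
rect ((-5.328693389892578, 0.20940017700195312), (77.51390075683594, 50.07019805908203), 0.33498692512512207)
[ 0.52460292 -0.10445953]
[{"travel":[-10,-33,7],"twist":-0.02},{"travel":[-21,-66,14],"twist":-0.04},{"travel":[-31,-100,21],"twist":-0.06},{"travel":[-41,-133,28],"twist":-0.07},{"travel":[-56,-170,38],"twist":-0.09}]
[{"travel":[-11,-38,10],"twist":-0.02},{"travel":[-22,-77,20],"twist":-0.03},{"travel":[-33,-115,30],"twist":-0.05},{"travel":[-44,-153,40],"twist":-0.07},{"travel":[-44,-153,73],"twist":-0.07}]
[{"travel":[0,0,33],"twist":-0.00},{"travel":[0,0,33],"twist":-0.00}]
12 rows
```

Request:
{"name": "send_rows", "arguments": {
  "series": [
    {"travel":[-10,-33,7],"twist":-0.02},
    {"travel":[-21,-66,14],"twist":-0.04},
    {"travel":[-31,-100,21],"twist":-0.06},
    {"travel":[-41,-133,28],"twist":-0.07},
    {"travel":[-56,-170,38],"twist":-0.09}
  ]
}}

```text
time: 10.25
tcp_pos: [0.4664, 0.0418, 0.127]
ee_rot: [-0.001, -0.053, 0.999, 0.0]
wrist_force: [0.2, 0.0, 0.4]
opening: 0.0851
finger_force: 0.0
```

Request:
{"name": "send_rows", "arguments": {
  "series": [
    {"travel":[-11,-38,10],"twist":-0.02},
    {"travel":[-22,-77,20],"twist":-0.03},
    {"travel":[-33,-115,30],"twist":-0.05},
    {"travel":[-44,-153,40],"twist":-0.07},
    {"travel":[-44,-153,40],"twist":-0.07}
  ]
}}

```text
time: 10.75
tcp_pos: [0.5263, -0.1108, 0.085]
ee_rot: [-0.002, -0.084, 0.997, -0.001]
wrist_force: [-1.1, 0.3, 1.3]
opening: 0.0852
finger_force: 0.0
```

```bash
sed -i 's/^O=.*/O=np.array([.499,.2140,.048]);PSI=.018/' h.py; python3 - <<'E'
from plates import *
o=readout.get_obs();print(o["tcp_pos"],o["time"])
c=cam("wrist");plates(c)
a=np.radians(10.1);plan([([.5246,-.1045,.0225],np.pi+a)],step=46)
E
```

```text
[ 0.5263 -0.1108  0.085 ] 10.75
px [107.  67.] n 16350 top z 24.3 ctr 453.8 -210.9 size 72.7 51.5 long axis deg -6.4 rgb [90. 90. 92.]
px [338.  72.] n 14412 top z 13.3 ctr 438.6 -95.0 size 75.7 50.5 long axis deg 0.4 rgb [94. 94. 96.]
px [521. 137.] n 8204 top z 20.2 ctr 454.3 12.4 size 50.6 44.6 long axis deg 40.1 rgb [196. 180.  38.]
px [290. 261.] n 9474 top z 8.3 ctr 550.0 -99.6 size 76.7 50.1 long axis deg 10.3 rgb [90. 91. 92.]
px [187. 377.] n 768 top z 18.1 ctr 635.4 -151.8 size 26.2 4.8 long axis deg -89.4 rgb [30. 30. 26.]
[{"travel":[0,2,32],"twist":-0.00},{"travel":[1,3,63],"twist":-0.01},{"travel":[1,3,63],"twist":-0.01}]
3 rows
```

Request:
{"name": "send_rows", "arguments": {
  "series": [
    {"travel":[0,1,32],"twist":0},
    {"travel":[0,1,66],"twist":0},
    {"travel":[0,1,66],"twist":0},
    {"travel":[0,1,66],"twist":0}
  ]
}}

```text
time: 11.2
tcp_pos: [0.5252, -0.1022, 0.022]
ee_rot: [-0.001, -0.088, 0.996, 0.0]
wrist_force: [1.1, 0.5, 0.3]
opening: 0.0856
finger_force: 0.0
```

```bash
python3 - <<'E'
from h import *
o=readout.get_obs();print(o["tcp_pos"],o["time"]);a=np.radians(10.3);plan([([.5244,-.1042,.0225],np.pi+a)])
E
```

```text
[ 0.52517473 -0.10219366  0.02200755] 11.2
[{"travel":[1,-2,0],"twist":-0.00},{"travel":[1,-2,0],"twist":-0.00}]
2 rows
```

Request:
{"name": "send_rows", "arguments": {
  "series": [
    {"travel":[1,-1,0],"twist":0},
    {"travel":[1,-1,0],"twist":0},
    {"travel":[1,-1,0],"twist":0},
    {"travel":[1,-1,0],"twist":0}
  ],
  "gripper": -1,
  "grip_force": 40
}}

```text
time: 11.6
tcp_pos: [0.5262, -0.1044, 0.0246]
ee_rot: [0.002, -0.088, 0.996, -0.0]
wrist_force: [-4.1, 2.2, 37.1]
opening: 0.0283
finger_force: 18.4
```

```bash
python3 - <<'E'
from h import *
o=readout.get_obs();p=o["tcp_pos"];print(p,o["wrist_force"],o["opening"],o["finger_force"],o["time"])
plan([([p[0],p[1],.09],np.pi+np.radians(10.1)),([.45,.05,.18],np.pi+.09),([.40,.214,.20],np.pi+PSI)],step=46,settle=2)
E
```

```text
[ 0.52623941 -0.10435542  0.02463406] [-4.12132266  2.19783627 37.09985265] 0.028290824389385988 18.40772744268179 11.6
[{"travel":[0,0,-33],"twist":-0.00},{"travel":[0,0,-65],"twist":-0.00},{"travel":[10,33,-83],"twist":0.02},{"travel":[19,66,-101],"twist":0.03},{"travel":[29,99,-119],"twist":0.05}]
[{"travel":[11,33,-18],"twist":0.02},{"travel":[23,65,-36],"twist":0.03},{"travel":[30,107,-41],"twist":0.05},{"travel":[37,150,-46],"twist":0.07},{"travel":[45,192,-51],"twist":0.09}]
[{"travel":[11,41,-5],"twist":0.02},{"travel":[11,41,-5],"twist":0.02},{"travel":[11,41,-5],"twist":0.02}]
13 rows
```

Request:
{"name": "send_rows", "arguments": {
  "series": [
    {"travel":[0,0,-3],"twist":0},
    {"travel":[0,0,-3],"twist":0},
    {"travel":[0,0,-3],"twist":0}
  ],
  "gripper": 1
}}

```text
time: 11.9
tcp_pos: [0.5248, -0.1049, 0.0255]
ee_rot: [0.0, -0.087, 0.996, -0.0]
wrist_force: [-0.1, -0.1, -0.6]
opening: 0.0706
finger_force: 0.0
```

```bash
python3 - <<'E'
from plates import *
c=cam("wrist");plates(c,zmax=.012)
o=readout.get_obs();print(o["tcp_pos"],o["time"],o["opening"]);a=np.radians(10.3);plan([([.5244,-.1042,.015],np.pi+a)])
E
```

```text
px [93. 78.] n 1417 top z 8.6 ctr 462.1 -186.9 size 59.9 2.1 long axis deg -6.7 rgb [60. 59. 60.]
px [544. 158.] n 1056 top z 8.3 ctr 462.5 -7.8 size 42.5 13.0 long axis deg 21.8 rgb [113. 100.  44.]
px [280. 307.] n 14821 top z 8.3 ctr 545.8 -100.4 size 68.7 50.2 long axis deg 10.2 rgb [ 99. 100. 103.]
[ 0.5247 -0.1048  0.0253] 11.95 0.07743983670392468
[{"travel":[0,1,10],"twist":-0.00},{"travel":[0,1,10],"twist":-0.00}]
2 rows
```

Request:
{"name": "send_rows", "arguments": {
  "series": [
    {"travel":[0,0,5],"twist":0},
    {"travel":[0,0,10],"twist":0},
    {"travel":[0,0,10],"twist":0}
  ]
}}

```text
time: 12.25
tcp_pos: [0.5243, -0.1045, 0.0143]
ee_rot: [-0.001, -0.088, 0.996, 0.0]
wrist_force: [-0.4, -0.3, -0.6]
opening: 0.0851
finger_force: 0.0
```

Request:
{"name": "send_rows", "arguments": {
  "series": [
    {"travel":[0,0,0],"twist":0},
    {"travel":[0,0,0],"twist":0},
    {"travel":[0,0,0],"twist":0},
    {"travel":[0,0,0],"twist":0}
  ],
  "gripper": -1,
  "grip_force": 30
}}

```text
time: 12.65
tcp_pos: [0.5248, -0.1045, 0.0155]
ee_rot: [0.0, -0.088, 0.996, -0.0]
wrist_force: [-1.3, 0.5, 3.7]
opening: 0.0491
finger_force: 31.2
```

```bash
python3 - <<'E'
from h import *
o=readout.get_obs();p=o["tcp_pos"];print(p,o["wrist_force"],o["opening"],o["finger_force"],o["time"])
plan([([p[0],p[1],.09],np.pi+np.radians(10.1)),([.45,.05,.18],np.pi+.09),([.40,.214,.20],np.pi+PSI)],step=46,settle=2)
E
```

```text
[ 0.52478374 -0.10452626  0.01549131] [-1.32433664  0.47293118  3.69306193] 0.04905073525509823 31.200889348983765 12.65
[{"travel":[0,0,-37],"twist":-0.00},{"travel":[0,0,-75],"twist":-0.00},{"travel":[9,33,-93],"twist":0.02},{"travel":[19,66,-111],"twist":0.03},{"travel":[28,99,-129],"twist":0.05}]
[{"travel":[11,33,-18],"twist":0.02},{"travel":[22,65,-36],"twist":0.03},{"travel":[29,107,-41],"twist":0.05},{"travel":[37,150,-46],"twist":0.07},{"travel":[44,192,-51],"twist":0.09}]
[{"travel":[11,41,-5],"twist":0.02},{"travel":[11,41,-5],"twist":0.02},{"travel":[11,41,-5],"twist":0.02}]
13 rows
```

Request:
{"name": "send_rows", "arguments": {
  "series": [
    {"travel":[0,0,-37],"twist":0},
    {"travel":[0,0,-75],"twist":0},
    {"travel":[9,33,-93],"twist":0.02},
    {"travel":[19,66,-111],"twist":0.03},
    {"travel":[28,99,-129],"twist":0.05}
  ]
}}

```text
time: 13.15
tcp_pos: [0.4792, -0.0115, 0.1451]
ee_rot: [0.0, -0.062, 0.998, -0.0]
wrist_force: [1.4, -0.8, -0.4]
opening: 0.049
finger_force: 31.7
```

Request:
{"name": "send_rows", "arguments": {
  "series": [
    {"travel":[11,33,-18],"twist":0.02},
    {"travel":[22,65,-36],"twist":0.03},
    {"travel":[29,107,-41],"twist":0.05},
    {"travel":[37,150,-46],"twist":0.07},
    {"travel":[44,192,-51],"twist":0.09}
  ]
}}

```text
time: 13.65
tcp_pos: [0.4116, 0.1742, 0.1957]
ee_rot: [0.0, -0.017, 1.0, -0.0]
wrist_force: [1.6, 0.1, -0.7]
opening: 0.0486
finger_force: 31.7
```

Request:
{"name": "send_rows", "arguments": {
  "series": [
    {"travel":[11,41,-5],"twist":0.02},
    {"travel":[11,41,-5],"twist":0.02},
    {"travel":[11,41,-5],"twist":0.02}
  ]
}}

```text
time: 13.95
tcp_pos: [0.3994, 0.2143, 0.2004]
ee_rot: [0.0, -0.009, 1.0, -0.0]
wrist_force: [0.2, -0.8, -1.4]
opening: 0.0488
finger_force: 31.7
```

```bash
cat > hand.py <<'E'
from h import *
np.set_printoptions(precision=4,suppress=True)
def hand(t):
    "plate in hand, in tool-heading coordinates relative to TCP"
    o=readout.get_obs();T=T_tool();c=cam("wrist");P=(c["P"]-T[:3,3])
    th=np.arctan2(T[1,0],T[0,0])-np.pi;P=P@np.array([[np.cos(th),-np.sin(th),0],[np.sin(th),np.cos(th),0],[0,0,1]])
    print(o["tcp_pos"],"theta",th+np.pi,"t",o["time"],o["wrist_force"])
    m=(np.abs(P[...,1])<.019)&(np.abs(P[...,2])<.03)&(P[...,0]<.05)&(P[...,0]>-.04)
    q=P[m];zt=np.median(q[:,2]);q=q[np.abs(q[:,2]-zt)<.006];A=np.c_[q[:,:2],np.ones(len(q))]
    f=np.linalg.lstsq(A,q[:,2],rcond=None)[0];print("top plane",f,"near edge x",np.percentile(q[:,0],.5))
    r=P[(P[...,0]>.012)&(P[...,0]<.03)&(np.abs(P[...,2]-f[2])<.004)&(np.abs(P[...,1])<.035)];print("y edges",np.percentile(r[:,1],[1,99]),"mid",np.percentile(r[:,1],[1,99]).mean())
    return c
E
python3 - <<'E'
from hand import *
hand(.008)
w=place(.026,.008,.020,.0115)
for p,_ in w: print(p.round(4))
plan(w[:2])
E
```

```text
[0.3994 0.2143 0.2004] theta -3.1234016539500846 t 13.95 [ 0.2162 -0.7914 -1.4098]
top plane [ 0.0106 -0.0008 -0.0075] near edge x -0.012457513006600779
y edges [-0.0242  0.0243] mid 7.655768512924814e-05
[0.4628 0.2133 0.1285]
[0.4628 0.2133 0.1005]
[0.4627 0.2133 0.0918]
[0.4634 0.2134 0.0851]
[0.4647 0.2134 0.0786]
[0.4671 0.2134 0.0711]
[0.4671 0.2134 0.0696]
[0.4635 0.2134 0.0679]
[{"travel":[-21,0,24],"twist":-0.00},{"travel":[-42,0,48],"twist":-0.00},{"travel":[-63,-1,72],"twist":-0.00},{"travel":[-63,-1,100],"twist":-0.00},{"travel":[-63,-1,100],"twist":-0.00}]
5 rows
```

```bash
sed -i 's/^O=.*/O=np.array([.499,.2140,.049]);PSI=.018/' h.py; python3 - <<'E'
from h import *
w=place(.026,.008,.020,.0115)
plan(w[:2],p0=[.3996,.2141,.2004])
plan(w[2:],p0=w[1][0],th0=np.pi+PSI,step=5,settle=2)
E
```

```text
[{"travel":[-21,-1,24],"twist":-0.00},{"travel":[-42,-1,47],"twist":-0.00},{"travel":[-63,-2,71],"twist":-0.00},{"travel":[-63,-2,99],"twist":-0.00},{"travel":[-63,-2,99],"twist":-0.00}]
5 rows
[{"travel":[0,0,4],"twist":-0.00},{"travel":[0,0,9],"twist":-0.00},{"travel":[0,0,12],"twist":-0.00},{"travel":[-1,0,15],"twist":-0.00},{"travel":[-1,0,19],"twist":-0.00}]
[{"travel":[-1,0,3],"twist":-0.00},{"travel":[-2,0,7],"twist":-0.00},{"travel":[-3,0,11],"twist":-0.00},{"travel":[-3,0,12],"twist":-0.00},{"travel":[1,0,14],"twist":-0.00}]
[{"travel":[0,0,0],"twist":-0.00},{"travel":[0,0,0],"twist":-0.00}]
12 rows
```

Request:
{"name": "send_rows", "arguments": {
  "series": [
    {"travel":[-21,0,24],"twist":0},
    {"travel":[-42,-1,47],"twist":0},
    {"travel":[-63,-1,71],"twist":0},
    {"travel":[-63,-1,99],"twist":0},
    {"travel":[-63,-1,99],"twist":0}
  ]
}}

```text
time: 14.5
tcp_pos: [0.4626, 0.2108, 0.0985]
ee_rot: [-0.002, -0.006, 1.0, -0.001]
wrist_force: [-0.4, -0.6, -0.3]
opening: 0.0489
finger_force: 31.7
```

Request:
{"name": "send_rows", "arguments": {
  "series": [
    {"travel":[0,0,4],"twist":0},
    {"travel":[0,0,9],"twist":0},
    {"travel":[0,0,12],"twist":0},
    {"travel":[-1,0,15],"twist":0},
    {"travel":[-1,0,19],"twist":0}
  ],
  "gripper": -1,
  "grip_force": 20
}}

```text
time: 15.0
tcp_pos: [0.464, 0.2136, 0.0826]
ee_rot: [0.0, -0.008, 1.0, 0.0]
wrist_force: [-2.1, -0.8, 4.3]
opening: 0.049
finger_force: 32.8
```

Request:
{"name": "send_rows", "arguments": {
  "series": [
    {"travel":[-1,0,3],"twist":0},
    {"travel":[-2,0,7],"twist":0},
    {"travel":[-3,0,11],"twist":0},
    {"travel":[-3,0,12],"twist":0},
    {"travel":[-3,0,12],"twist":0}
  ]
}}

```text
time: 15.5
tcp_pos: [0.4668, 0.2136, 0.0705]
ee_rot: [0.0, -0.008, 1.0, -0.0]
wrist_force: [-5.0, -2.3, 13.1]
opening: 0.0491
finger_force: 36.2
```

```bash
python3 - <<'E'
from chk import *
o=readout.get_obs();print(o["tcp_pos"],o["wrist_force"],o["time"])
save(chk(top=.0275),"w5.png",1)
E
```

```text
[0.46679779 0.21358726 0.07052458] [-4.99916327 -2.30687928 13.12050497] 15.5
pin -1 501 [-44.1 -14.   36.7]
pin 1 507 [-44.1  13.8  36.9]
base edges y -51.46403875049051 51.03671600923826 slopes -0.020820231990528716 0.02296452933118321
plane [-0.0088  0.0013  0.0276]
x -40 y edges -30.6 30.9 mid 0.13
x -32 y edges -24.3 24.8 mid 0.22
x -24 y edges -24.3 24.7 mid 0.19
x -16 y edges -24.3 24.7 mid 0.19
x -8 y edges -24.5 24.9 mid 0.22
x 0 y edges -24.8 24.5 mid -0.12
x 8 y edges -24.5 24.9 mid 0.16
x min/max [-39.29840052  12.23981674] y pct [-27.62211964  28.14207817]
rect ((-15.365091323852539, -0.022548675537109375), (74.52442932128906, 58.05718231201172), 89.20997619628906)
```

Request:
{"name": "send_rows", "arguments": {
  "series": [
    {"travel":[2,0,1],"twist":0},
    {"travel":[3,0,2],"twist":0},
    {"travel":[3,0,2],"twist":0}
  ]
}}

```text
time: 15.85
tcp_pos: [0.4666, 0.2137, 0.0704]
ee_rot: [0.003, -0.007, 1.0, -0.0]
wrist_force: [0.3, -5.4, 33.9]
opening: 0.049
finger_force: 38.4
```

Request:
{"name": "send_rows", "arguments": {
  "series": [
    {"travel":[0,0,0],"twist":0},
    {"travel":[0,0,0],"twist":0},
    {"travel":[0,0,0],"twist":0}
  ],
  "gripper": 1
}}

```text
time: 16.15
tcp_pos: [0.4641, 0.2136, 0.0679]
ee_rot: [-0.0, -0.008, 1.0, 0.0]
wrist_force: [0.2, 0.1, 0.1]
opening: 0.0857
finger_force: 0.0
```

Request:
{"name": "send_rows", "arguments": {
  "series": [
    {"travel":[0,0,-40],"twist":0},
    {"travel":[30,0,-70],"twist":0},
    {"travel":[60,0,-100],"twist":0},
    {"travel":[60,0,-100],"twist":0}
  ]
}}

```text
time: 16.55
tcp_pos: [0.4016, 0.213, 0.1706]
ee_rot: [0.001, -0.009, 1.0, 0.0]
wrist_force: [0.4, -0.3, -0.2]
opening: 0.0855
finger_force: 0.0
```

```bash
python3 - <<'E'
from chk import *
o=readout.get_obs();print(o["tcp_pos"],o["time"],o["wrist_force"])
save(chk(top=.0275),"w6.png",1)
a=np.radians(14.8);g=np.array([.4554,-.3533])-.026*np.array([np.cos(a),np.sin(a)]);print(g)
plan([([.45,.06,.16],np.pi+.05),([.45,-.24,.14],np.pi+.2),([*g,.11],np.pi+a)],step=48,settle=2)
E
```

```text
[0.40162839 0.21298544 0.1706275 ] 16.55 [ 0.41596659 -0.28080437 -0.17996153]
pin -1 152 [-44.  -14.1  37.1]
pin 1 153 [-44.3  13.7  36.9]
base edges y -51.533146058579064 51.23172853931708 slopes -0.07485134371554221 0.002904428728172353
plane [0.0011 0.0011 0.0275]
x -40 y edges -24.1 24.5 mid 0.21
x -32 y edges -24.1 24.8 mid 0.33
x -24 y edges -24.8 24.6 mid -0.07
x -16 y edges -24.6 24.6 mid -0.02
x -8 y edges -24.4 24.4 mid -0.01
x 0 y edges -24.4 24.3 mid -0.04
x 8 y edges -24.3 24.2 mid -0.04
x 16 y edges -24.9 24.9 mid -0.01
x 24 y edges -24.7 24.8 mid 0.01
x min/max [-34.24856117  29.70233919] y pct [-24.72523137  24.68292997]
rect ((-7.0014801025390625, -0.05827522277832031), (75.92071533203125, 50.01734161376953), 0.07717885822057724)
[ 0.43026259 -0.35994159]
[{"travel":[-11,-38,2],"twist":-0.01},{"travel":[-22,-77,5],"twist":-0.02},{"travel":[-33,-115,7],"twist":-0.03},{"travel":[-44,-154,9],"twist":-0.03},{"travel":[-43,-196,12],"twist":-0.05}]
[{"travel":[3,-43,3],"twist":-0.02},{"travel":[6,-85,6],"twist":-0.04},{"travel":[9,-128,9],"twist":-0.06},{"travel":[12,-171,11],"twist":-0.09},{"travel":[15,-214,14],"twist":-0.11}]
[{"travel":[8,-42,3],"twist":-0.02},{"travel":[21,-80,13],"twist":-0.04},{"travel":[35,-119,23],"twist":-0.06},{"travel":[48,-157,33],"twist":-0.08},{"travel":[48,-157,33],"twist":-0.08}]
[{"travel":[0,0,0],"twist":-0.00}]
16 rows
```

```bash
python3 - <<'E'
from h import *
c=cam("wrist");b=bed(c["P"])*1000
for y0 in(-18,-8,8,18):
    m=(np.abs(b[...,1]-y0)<2)&(b[...,0]>-45)&(b[...,0]<-25)&(b[...,2]>3);q=b[m];q=q[np.argsort(q[:,0])]
    hi=q[np.abs(q[:,2]-27.7)<3];lo=q[(q[:,2]<23)]
    print(y0,"8 top min x",np.percentile(hi[:,0],[0,3,10]).round(1),"lower pts",lo[-6:].round(1).tolist() if y0==8 else len(lo))
E
```

```text
-18 8 top min x [-34.  -34.  -33.3] lower pts 43
-8 8 top min x [-43.8 -34.  -33.5] lower pts 47
8 8 top min x [-41.7 -33.9 -33.2] lower pts [[-35.0, 8.2, 18.3], [-34.3, 6.6, 20.7], [-34.3, 7.4, 19.7], [-34.3, 8.1, 19.6], [-34.3, 9.6, 19.5], [-34.3, 8.9, 19.2]]
18 8 top min x [-33.9 -33.9 -33.2] lower pts 43
```

Request:
{"name": "send_rows", "arguments": {
  "series": [
    {"travel":[-30,0,30],"twist":0},
    {"travel":[-62,0,60],"twist":0},
    {"travel":[-62,0,98],"twist":0},
    {"travel":[-62,0,98],"twist":0},
    {"travel":[-62,0,98],"twist":0}
  ]
}}

```text
time: 17.15
tcp_pos: [0.465, 0.2136, 0.0693]
ee_rot: [-0.002, -0.008, 1.0, -0.001]
wrist_force: [-0.6, 0.2, 0.9]
opening: 0.0857
finger_force: 0.0
```

Request:
{"name": "send_rows", "arguments": {
  "series": [
    {"travel":[0,0,0],"twist":0},
    {"travel":[0,0,0],"twist":0},
    {"travel":[0,0,0],"twist":0}
  ],
  "gripper": -1,
  "grip_force": 20
}}

```text
time: 17.45
tcp_pos: [0.4663, 0.2137, 0.0717]
ee_rot: [0.001, -0.008, 1.0, 0.0]
wrist_force: [-1.4, -1.0, 7.4]
opening: 0.0495
finger_force: 19.5
```

Request:
{"name": "send_rows", "arguments": {
  "series": [
    {"travel":[2,0,0],"twist":0},
    {"travel":[4,0,1],"twist":0},
    {"travel":[6,0,2],"twist":0},
    {"travel":[7,0,2],"twist":0},
    {"travel":[7,0,2],"twist":0}
  ]
}}

```text
time: 17.95
tcp_pos: [0.4616, 0.2136, 0.0696]
ee_rot: [0.003, -0.007, 1.0, 0.0]
wrist_force: [8.1, -3.9, 11.6]
opening: 0.0495
finger_force: 22.0
```

```bash
python3 - <<'E'
from h import *
o=readout.get_obs();print(o["tcp_pos"],o["wrist_force"],o["time"],o["opening"],o["finger_force"])
c=cam("wrist");b=bed(c["P"])*1000
for y0 in(-18,-8,8,18):
    m=(np.abs(b[...,1]-y0)<2)&(b[...,0]>-45)&(b[...,0]<0)&(np.abs(b[...,2]-27.7)<2);q=b[m]
    print(y0,np.percentile(q[:,0],[3,10]).round(1),np.polyfit(q[:,0],q[:,2],1).round(3))
E
```

```text
[0.46163286 0.21363354 0.06960488] [ 8.11799321 -3.92272472 11.61581952] 17.95 0.049505907103113804 21.985734337940812
-18 [-38.1 -35.2] [2.0000e-03 2.7654e+01]
-8 [-38.4 -35.6] [3.0000e-03 2.7649e+01]
8 [-38.4 -35.2] [5.0000e-03 2.7764e+01]
18 [-38.  -35.5] [-2.0000e-03  2.7598e+01]
```

Request:
{"name": "send_rows", "arguments": {
  "series": [
    {"travel":[-1,0,0],"twist":0},
    {"travel":[-1,0,0],"twist":0},
    {"travel":[-1,0,0],"twist":0}
  ],
  "gripper": 1
}}

```text
time: 18.3
tcp_pos: [0.4594, 0.2134, 0.0681]
ee_rot: [-0.0, -0.008, 1.0, -0.0]
wrist_force: [0.1, -0.0, 0.1]
opening: 0.0851
finger_force: 0.0
```

Request:
{"name": "send_rows", "arguments": {
  "series": [
    {"travel":[0,0,-40],"twist":0},
    {"travel":[30,0,-70],"twist":0},
    {"travel":[58,0,-100],"twist":0},
    {"travel":[58,0,-100],"twist":0}
  ]
}}

```text
time: 18.7
tcp_pos: [0.3994, 0.2129, 0.1707]
ee_rot: [0.001, -0.009, 1.0, 0.0]
wrist_force: [1.1, 0.0, 0.5]
opening: 0.0855
finger_force: 0.0
```

```bash
python3 - <<'E'
from h import *
o=readout.get_obs();print(o["tcp_pos"],o["time"])
c=cam("wrist");b=bed(c["P"])*1000
for y0 in(-18,-8,8,18):
    m=(np.abs(b[...,1]-y0)<2)&(b[...,0]>-45)&(b[...,0]<0)&(np.abs(b[...,2]-27.7)<2);q=b[m]
    print(y0,np.percentile(q[:,0],[0,5]).round(1),np.polyfit(q[:,0],q[:,2],1).round(3))
E
```

```text
[0.39935637 0.21285194 0.17074454] 18.7
-18 [-39.1 -37. ] [4.0000e-03 2.7622e+01]
-8 [-44.1 -37.6] [6.0000e-03 2.7651e+01]
8 [-44.8 -37.7] [3.0000e-03 2.7652e+01]
18 [-39.1 -37.5] [2.0000e-03 2.7616e+01]
```

Request:
{"name": "send_rows", "arguments": {
  "series": [
    {"travel":[-11,-38,2],"twist":-0.01},
    {"travel":[-22,-77,5],"twist":-0.02},
    {"travel":[-33,-115,7],"twist":-0.03},
    {"travel":[-44,-154,9],"twist":-0.03},
    {"travel":[-43,-196,12],"twist":-0.05}
  ]
}}

```text
time: 19.25
tcp_pos: [0.4498, 0.0158, 0.1552]
ee_rot: [0.0, -0.032, 0.999, 0.001]
wrist_force: [-0.9, -0.0, -0.3]
opening: 0.0853
finger_force: 0.0
```

Request:
{"name": "send_rows", "arguments": {
  "series": [
    {"travel":[3,-43,3],"twist":-0.02},
    {"travel":[6,-85,6],"twist":-0.04},
    {"travel":[9,-128,9],"twist":-0.06},
    {"travel":[12,-171,11],"twist":-0.09},
    {"travel":[15,-214,14],"twist":-0.11}
  ]
}}

```text
time: 19.75
tcp_pos: [0.4468, -0.1995, 0.141]
ee_rot: [-0.0, -0.088, 0.996, 0.0]
wrist_force: [1.3, 0.4, -0.1]
opening: 0.0855
finger_force: 0.0
```

Request:
{"name": "send_rows", "arguments": {
  "series": [
    {"travel":[8,-42,3],"twist":-0.02},
    {"travel":[21,-80,13],"twist":-0.04},
    {"travel":[35,-119,23],"twist":-0.06},
    {"travel":[48,-157,33],"twist":-0.08},
    {"travel":[48,-157,33],"twist":-0.08}
  ]
}}

```text
time: 20.25
tcp_pos: [0.424, -0.3663, 0.1057]
ee_rot: [-0.002, -0.123, 0.992, 0.0]
wrist_force: [-0.1, -0.2, 0.0]
opening: 0.0855
finger_force: 0.0
```

Request:
{"name": "send_rows", "arguments": {
  "series": [
    {"travel":[0,0,0],"twist":0},
    {"travel":[0,0,0],"twist":0}
  ]
}}

```text
time: 20.45
tcp_pos: [0.4273, -0.3591, 0.1087]
ee_rot: [-0.0, -0.128, 0.992, 0.001]
wrist_force: [-0.6, 0.2, 0.1]
opening: 0.0856
finger_force: 0.0
```

```bash
python3 - <<'E'
from plates import *
o=readout.get_obs();print(o["tcp_pos"],o["time"],o["wrist_force"])
c=cam("wrist");save(c,"w7.png");plates(c)
a=np.radians(14.8);g=np.array([.4554,-.3533])-.026*np.array([np.cos(a),np.sin(a)]);plan([([*g,.016],np.pi+a)])
E
```

```text
[ 0.4273 -0.3591  0.1087] 20.45 [-0.5945  0.2426  0.0563]
px [531. 175.] n 1141 top z 12.0 ctr 361.6 -211.1 size 37.3 12.2 long axis deg -83.1 rgb [ 50.  55. 116.]
px [276. 253.] n 8256 top z 14.5 ctr 455.0 -353.6 size 76.1 50.2 long axis deg 14.5 rgb [155. 154. 145.]
px [493. 286.] n 6516 top z 24.2 ctr 440.4 -210.0 size 53.3 51.7 long axis deg -7.0 rgb [103. 104. 106.]
px [  9. 295.] n 1496 top z 14.4 ctr 526.7 -522.9 size 56.3 9.0 long axis deg 8.0 rgb [146. 147. 142.]
px [217. 368.] n 1255 top z 20.0 ctr 548.3 -376.4 size 41.9 18.0 long axis deg -60.9 rgb [33. 74. 70.]
[{"travel":[-1,-1,31],"twist":-0.00},{"travel":[-2,-1,62],"twist":-0.00},{"travel":[-2,-2,93],"twist":-0.00},{"travel":[-2,-2,93],"twist":-0.00}]
4 rows
```

View pics/w7.png

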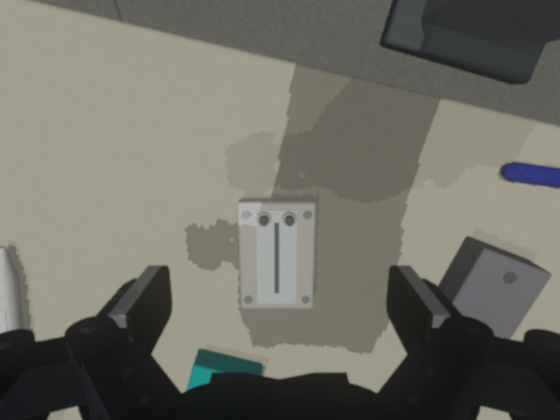

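The carrier is at (276,253) with its ports at (263,219) and (289,219), toward the robot. They'll end up at the lower end, clear of the foot.

Request:
{"name": "send_rows", "arguments": {
  "series": [
    {"travel":[-1,-1,31],"twist":0},
    {"travel":[-2,-1,62],"twist":0},
    {"travel":[-2,-1,92],"twist":0},
    {"travel":[-2,-1,92],"twist":0},
    {"travel":[-2,-1,92],"twist":0}
  ]
}}

```text
time: 21.0
tcp_pos: [0.4298, -0.3594, 0.0178]
ee_rot: [-0.0, -0.128, 0.992, 0.0]
wrist_force: [0.4, 0.3, -0.6]
opening: 0.0859
finger_force: 0.0
```

Request:
{"name": "send_rows", "arguments": {
  "series": [
    {"travel":[0,0,0],"twist":0},
    {"travel":[0,0,0],"twist":0},
    {"travel":[0,0,0],"twist":0},
    {"travel":[0,0,0],"twist":0}
  ],
  "gripper": -1,
  "grip_force": 30
}}

```text
time: 21.4
tcp_pos: [0.4296, -0.3611, 0.0186]
ee_rot: [0.001, -0.127, 0.992, -0.001]
wrist_force: [-1.3, 0.4, 7.0]
opening: 0.0491
finger_force: 30.1
```

```bash
python3 - <<'E'
from h import *
o=readout.get_obs();p=o["tcp_pos"];print(p,o["wrist_force"],o["opening"],o["finger_force"],o["time"])
plan([([p[0],p[1],.09],np.pi+np.radians(14.8)),([.44,-.24,.16],np.pi+.2),([.44,.05,.20],np.pi+.05),([.39,.2125,.21],np.pi+PSI)],step=47,settle=2)
E
```

```text
[ 0.42956083 -0.36105596  0.01863826] [-1.28914785  0.39851623  6.98641133] 0.04907553050312245 30.090767741203308 21.4
[{"travel":[0,0,-36],"twist":-0.00},{"travel":[0,0,-71],"twist":-0.00},{"travel":[-14,38,-95],"twist":0.02},{"travel":[-27,76,-118],"twist":0.04},{"travel":[-41,115,-141],"twist":0.06}]
[{"travel":[-8,41,-6],"twist":0.02},{"travel":[-16,81,-11],"twist":0.04},{"travel":[-25,122,-17],"twist":0.06},{"travel":[-33,162,-23],"twist":0.09},{"travel":[-41,203,-29],"twist":0.11}]
[{"travel":[-4,41,-6],"twist":0.02},{"travel":[-8,83,-11],"twist":0.04},{"travel":[1,124,-14],"twist":0.05},{"travel":[10,166,-16],"twist":0.06},{"travel":[18,207,-19],"twist":0.07}]
[{"travel":[11,41,-3],"twist":0.01},{"travel":[11,41,-3],"twist":0.01},{"travel":[11,41,-3],"twist":0.01}]
18 rows
```

Request:
{"name": "send_rows", "arguments": {
  "series": [
    {"travel":[0,0,-36],"twist":0},
    {"travel":[0,0,-71],"twist":0},
    {"travel":[-14,38,-95],"twist":0.02},
    {"travel":[-27,76,-118],"twist":0.04},
    {"travel":[-41,115,-141],"twist":0.06}
  ]
}}

```text
time: 21.9
tcp_pos: [0.4395, -0.2382, 0.1598]
ee_rot: [0.0, -0.096, 0.995, -0.0]
wrist_force: [1.1, 0.1, -0.5]
opening: 0.0491
finger_force: 32.7
```

Request:
{"name": "send_rows", "arguments": {
  "series": [
    {"travel":[-8,41,-6],"twist":0.02},
    {"travel":[-16,81,-11],"twist":0.04},
    {"travel":[-25,122,-17],"twist":0.06},
    {"travel":[-33,162,-23],"twist":0.09},
    {"travel":[-41,203,-29],"twist":0.11}
  ]
}}

```text
time: 22.4
tcp_pos: [0.4404, -0.0306, 0.1882]
ee_rot: [0.001, -0.042, 0.999, -0.0]
wrist_force: [0.1, -0.2, -0.3]
opening: 0.0489
finger_force: 32.7
```

Request:
{"name": "send_rows", "arguments": {
  "series": [
    {"travel":[-4,41,-6],"twist":0.02},
    {"travel":[-8,83,-11],"twist":0.04},
    {"travel":[1,124,-14],"twist":0.05},
    {"travel":[10,166,-16],"twist":0.06},
    {"travel":[18,207,-19],"twist":0.07}
  ]
}}

```text
time: 22.9
tcp_pos: [0.4042, 0.1741, 0.207]
ee_rot: [0.0, -0.007, 1.0, -0.0]
wrist_force: [0.7, 1.2, -0.5]
opening: 0.0488
finger_force: 32.7
```

Request:
{"name": "send_rows", "arguments": {
  "series": [
    {"travel":[11,41,-3],"twist":0.01},
    {"travel":[11,41,-3],"twist":0.01},
    {"travel":[11,41,-3],"twist":0.01}
  ]
}}

```text
time: 23.2
tcp_pos: [0.3929, 0.2144, 0.2098]
ee_rot: [0.0, -0.004, 1.0, 0.0]
wrist_force: [-0.9, -0.2, -0.9]
opening: 0.0489
finger_force: 32.7
```

```bash
python3 - <<'E'
from hand import *
hand(.014)
w=place(.026,.014,.028,.0115)
for p,_ in w: print(p.round(4))
plan(w[:2])
E
```

```text
[0.3929 0.2144 0.2098] theta -3.1334124634933467 t 23.2 [-0.9257 -0.2384 -0.8619]
top plane [ 0.0076  0.0006 -0.0042] near edge x -0.011399049882401632
y edges [-0.024   0.0244] mid 0.00017782145340234853
[0.4594 0.2133 0.1398]
[0.4594 0.2133 0.1118]
[0.459  0.2133 0.1031]
[0.4594 0.2133 0.0963]
[0.4604 0.2133 0.0897]
[0.4625 0.2133 0.0821]
[0.4625 0.2133 0.0806]
[0.4588 0.2133 0.0789]
[{"travel":[-22,0,23],"twist":-0.00},{"travel":[-44,0,46],"twist":-0.01},{"travel":[-66,0,70],"twist":-0.01},{"travel":[-66,0,98],"twist":-0.01},{"travel":[-66,0,98],"twist":-0.01}]
5 rows
```

Request:
{"name": "send_rows", "arguments": {
  "series": [
    {"travel":[-22,0,23],"twist":0},
    {"travel":[-44,-1,46],"twist":-0.01},
    {"travel":[-66,-1,70],"twist":-0.01},
    {"travel":[-66,-1,97],"twist":-0.01},
    {"travel":[-66,-1,97],"twist":-0.01}
  ]
}}

```text
time: 23.75
tcp_pos: [0.459, 0.2102, 0.1097]
ee_rot: [-0.002, -0.006, 1.0, -0.001]
wrist_force: [-1.0, -1.1, -1.1]
opening: 0.0491
finger_force: 32.7
```

Request:
{"name": "send_rows", "arguments": {
  "series": [
    {"travel":[0,0,5],"twist":0},
    {"travel":[0,0,9],"twist":0},
    {"travel":[0,0,12],"twist":0},
    {"travel":[0,0,16],"twist":0},
    {"travel":[-1,0,19],"twist":0}
  ],
  "gripper": -1,
  "grip_force": 20
}}

```text
time: 24.25
tcp_pos: [0.4601, 0.2129, 0.0936]
ee_rot: [0.0, -0.008, 1.0, -0.0]
wrist_force: [-5.1, -0.8, 5.2]
opening: 0.049
finger_force: 33.8
```

Request:
{"name": "send_rows", "arguments": {
  "series": [
    {"travel":[0,0,3],"twist":0},
    {"travel":[-1,0,7],"twist":0},
    {"travel":[-2,0,11],"twist":0},
    {"travel":[-2,0,12],"twist":0},
    {"travel":[-2,0,12],"twist":0}
  ]
}}

```text
time: 24.75
tcp_pos: [0.4618, 0.213, 0.0811]
ee_rot: [-0.0, -0.008, 1.0, -0.0]
wrist_force: [-6.5, -1.1, 9.3]
opening: 0.0491
finger_force: 35.3
```

```bash
cat > edge.py <<'E'
from h import *
def edge(zt):
    o=readout.get_obs();print(o["tcp_pos"],o["wrist_force"].round(1),o["time"],o["opening"])
    c=cam("wrist");b=bed(c["P"])*1000
    for y0 in(-20,-5,5,20):
        m=(np.abs(b[...,1]-y0)<2)&(b[...,0]>-45)&(b[...,0]<5)&(np.abs(b[...,2]-zt)<3);q=b[m]
        if len(q)>5: print(y0,"low edge x",np.percentile(q[:,0],[0,2]).round(1),"fit",np.polyfit(q[:,0],q[:,2],1).round(3))
    p=b[(b[...,2]>35)&(b[...,2]<39)&(np.abs(b[...,0]+44)<8)];
    if len(p): print("pins x range",p[:,0].min(),p[:,0].max())
    return c
E
python3 -c "
from edge import *
save(edge(41.5),'w8.png')"
```

```text
[0.46177292 0.2129932  0.08110622] [-6.5 -1.1  9.3] 24.75 0.049096794075972366
-20 low edge x [-33.1 -32.5] fit [-1.0000e-02  4.1571e+01]
-5 low edge x [-33.  -32.6] fit [1.000e-02 4.207e+01]
5 low edge x [-33.  -32.6] fit [1.000e-02 4.206e+01]
20 low edge x [-33.  -32.2] fit [-1.0000e-02  4.1601e+01]
pins x range -49.080967095176185 -39.27250984579892
```

Request:
{"name": "send_rows", "arguments": {
  "series": [
    {"travel":[2,0,0],"twist":0},
    {"travel":[4,0,1],"twist":0},
    {"travel":[6,0,1],"twist":0},
    {"travel":[8,0,2],"twist":0},
    {"travel":[8,0,2],"twist":0}
  ]
}}

```text
time: 25.3
tcp_pos: [0.4558, 0.2131, 0.0795]
ee_rot: [0.001, -0.007, 1.0, 0.0]
wrist_force: [4.3, -1.0, 4.1]
opening: 0.0489
finger_force: 34.7
```

```bash
python3 -c "
from edge import *
edge(41.5)"
```

```text
[0.45583244 0.21308805 0.07948455] [ 4.3 -1.   4.1] 25.3 0.04886981294672189
-20 low edge x [-39.1 -38.3] fit [-1.9000e-02  4.2161e+01]
-5 low edge x [-39.1 -38.3] fit [-5.0000e-03  4.2656e+01]
5 low edge x [-39.1 -38.2] fit [-5.0000e-03  4.2657e+01]
20 low edge x [-39.  -38.2] fit [-2.3000e-02  4.2086e+01]
pins x range -49.13594292982647 -39.054866529377435
```

Carrier at the pins. Press slightly flat, release, retreat and check.

Request:
{"name": "send_rows", "arguments": {
  "series": [
    {"travel":[0,0,1],"twist":0},
    {"travel":[0,0,2],"twist":0},
    {"travel":[0,0,2],"twist":0}
  ]
}}

```text
time: 25.65
tcp_pos: [0.4561, 0.2132, 0.0785]
ee_rot: [0.002, -0.007, 1.0, 0.0]
wrist_force: [3.4, -3.2, 19.2]
opening: 0.0491
finger_force: 36.4
```

Request:
{"name": "send_rows", "arguments": {
  "series": [
    {"travel":[0,0,-1],"twist":0},
    {"travel":[0,0,-1],"twist":0},
    {"travel":[0,0,-1],"twist":0}
  ],
  "gripper": 1
}}

```text
time: 25.95
tcp_pos: [0.454, 0.2127, 0.0779]
ee_rot: [-0.001, -0.008, 1.0, -0.0]
wrist_force: [-0.5, 0.6, 0.1]
opening: 0.0852
finger_force: 0.0
```

Request:
{"name": "send_rows", "arguments": {
  "series": [
    {"travel":[0,0,-40],"twist":0},
    {"travel":[30,0,-75],"twist":0},
    {"travel":[50,0,-110],"twist":0},
    {"travel":[50,0,-110],"twist":0}
  ]
}}

```text
time: 26.35
tcp_pos: [0.4029, 0.2128, 0.1912]
ee_rot: [0.002, -0.009, 1.0, 0.0]
wrist_force: [-0.1, -0.3, -0.4]
opening: 0.0858
finger_force: 0.0
```

```bash
python3 - <<'E'
from edge import *
import chk
save(edge(41.5),"w9.png",1);chk.chk(top=.0405)
E
```

```text
[0.4028989  0.21279216 0.19119676] [-0.1 -0.3 -0.4] 26.35 0.08583538590729341
-20 low edge x [-38.6 -37.9] fit [-5.0000e-03  4.1589e+01]
-5 low edge x [-38.6 -37.9] fit [1.0000e-02 4.2098e+01]
5 low edge x [-38.6 -37.9] fit [5.0000e-03 4.2005e+01]
20 low edge x [-38.6 -37.9] fit [-1.3000e-02  4.1476e+01]
pins x range -49.07049921378679 -38.65719829564157
pin -1 377 [-40.1 -12.6  38.5]
pin 1 389 [-40.1  12.5  38.7]
base edges y -51.64414836595354 50.6868962535579 slopes -0.062082741081973446 0.062104628188118946
plane [0.0009 0.0011 0.0418]
x -40 y edges -24.6 24.5 mid -0.08
x -32 y edges -24.6 24.4 mid -0.08
x -24 y edges -24.5 24.2 mid -0.13
x -16 y edges -25.1 24.1 mid -0.54
x -8 y edges -25.1 23.9 mid -0.59
x 0 y edges -25.0 24.7 mid -0.14
x 8 y edges -24.8 24.4 mid -0.21
x 16 y edges -24.7 24.3 mid -0.22
x 24 y edges -24.6 24.1 mid -0.25
x 32 y edges -24.5 24.0 mid -0.24
x min/max [-41.11225929  36.16723507] y pct [-24.81213948  24.38547583]
rect ((-4.1474761962890625, -0.2723541259765625), (81.44696044921875, 50.17146682739258), 0.17272965610027313)
```

View pics/w9.png

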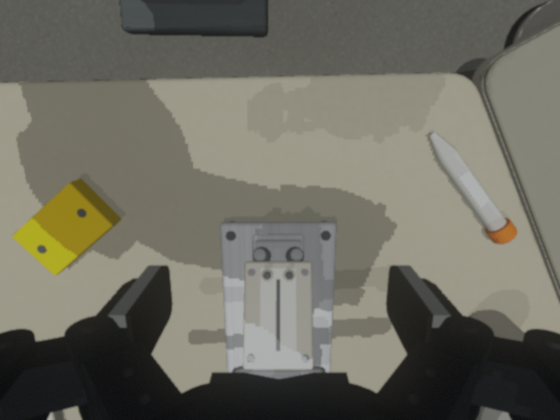

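```bash
cat > lev.py <<'E'
from h import *
def fing(a,over=0,dz=0):
    n=np.array([np.cos(a),np.sin(a)]);s=.011*abs(n[0])+.0145*abs(n[1])
    b=np.array([.076+.07*np.sin(a),-.07*np.cos(a),.077-.00955*a])
    b[:2]-=n*(.008+s+.002*np.cos(a)-over);w=world(*(Bd.T@b));w[2]+=dz;return w
TH=np.pi+PSI
E
python3 - <<'E'
from lev import *
s=fing(-.15)
plan([([.40,.15,.23],TH),([s[0],s[1],.23],TH),(s,TH)],step=45);
for a in np.arange(-.15,1.58,.1725): print(a.round(2),fing(a).round(4))
E
```

```text
[{"travel":[3,-31,-21],"twist":-0.00},{"travel":[6,-62,-41],"twist":-0.00},{"travel":[-30,-63,-41],"twist":-0.00},{"travel":[-65,-64,-41],"twist":-0.00},{"travel":[-100,-65,-41],"twist":-0.00}]
[{"travel":[0,0,31],"twist":-0.00},{"travel":[0,0,61],"twist":-0.00},{"travel":[0,0,92],"twist":-0.00},{"travel":[0,0,92],"twist":-0.00}]
9 rows
-0.15 [0.5058 0.1483 0.1382]
0.02 [0.5188 0.1439 0.1424]
0.19 [0.5288 0.1413 0.1452]
0.37 [0.5395 0.1403 0.1484]
0.54 [0.5508 0.1412 0.1518]
0.71 [0.5622 0.1443 0.1553]
0.88 [0.5734 0.1498 0.1588]
1.06 [0.5839 0.1576 0.1619]
1.23 [0.5931 0.1678 0.1645]
1.4 [0.6005 0.18   0.1662]
1.58 [0.6056 0.1937 0.1669]
```

Request:
{"name": "send_rows", "arguments": {
  "series": [
    {"travel":[3,-31,-21],"twist":0},
    {"travel":[6,-62,-41],"twist":0},
    {"travel":[-30,-63,-41],"twist":0},
    {"travel":[-65,-64,-41],"twist":0},
    {"travel":[-98,-65,-41],"twist":0}
  ],
  "gripper": -1,
  "grip_force": 20
}}

```text
time: 26.95
tcp_pos: [0.5054, 0.1473, 0.2279]
ee_rot: [-0.001, -0.007, 1.0, -0.0]
wrist_force: [-0.2, 0.5, -0.3]
opening: 0.0122
finger_force: 0.0
```

Request:
{"name": "send_rows", "arguments": {
  "series": [
    {"travel":[0,0,31],"twist":0},
    {"travel":[0,0,61],"twist":0},
    {"travel":[0,0,90],"twist":0},
    {"travel":[0,0,90],"twist":0},
    {"travel":[0,0,90],"twist":0}
  ]
}}

```text
time: 27.45
tcp_pos: [0.5032, 0.1487, 0.1383]
ee_rot: [-0.001, -0.008, 1.0, -0.0]
wrist_force: [0.3, 0.1, 0.9]
opening: -0.0001
finger_force: 0.0
```

```bash
python3 - <<'E'
from lev import *
o=readout.get_obs();print(o["tcp_pos"],o["wrist_force"],o["opening"],o["time"])
plan([(fing(a,over=.001),TH) for a in np.linspace(.02,1.571,14)]+[(fing(1.571,over=.004),TH),(fing(1.571,over=.006),TH)],step=45,settle=2)
E
```

```text
[0.5031603  0.14873643 0.13834719] [0.29033471 0.05983552 0.92605697] -0.00014832217698737297 27.45
[{"travel":[-16,-5,-4],"twist":-0.00},{"travel":[-23,-7,-6],"twist":-0.00},{"travel":[-30,-8,-8],"twist":-0.00},{"travel":[-38,-9,-11],"twist":-0.00},{"travel":[-45,-8,-13],"twist":-0.00}]
[{"travel":[-8,1,-2],"twist":-0.00},{"travel":[-16,4,-5],"twist":-0.00},{"travel":[-24,8,-7],"twist":-0.00},{"travel":[-31,13,-9],"twist":-0.00},{"travel":[-38,19,-11],"twist":-0.00}]
[{"travel":[-6,7,-2],"twist":-0.00},{"travel":[-12,15,-3],"twist":-0.00},{"travel":[-16,24,-4],"twist":-0.00},{"travel":[-20,34,-4],"twist":-0.00},{"travel":[-20,37,-4],"twist":-0.00}]
[{"travel":[0,2,0],"twist":-0.00},{"travel":[0,2,0],"twist":-0.00},{"travel":[0,2,0],"twist":-0.00}]
18 rows
```

Request:
{"name": "send_rows", "arguments": {
  "series": [
    {"travel":[-16,-5,-4],"twist":0},
    {"travel":[-23,-7,-6],"twist":0},
    {"travel":[-30,-8,-8],"twist":0},
    {"travel":[-38,-9,-11],"twist":0},
    {"travel":[-45,-8,-13],"twist":0}
  ]
}}

```text
time: 27.95
tcp_pos: [0.5489, 0.141, 0.1528]
ee_rot: [0.0, -0.007, 1.0, -0.0]
wrist_force: [-3.0, 0.2, 0.6]
opening: -0.0002
finger_force: 1.2
```

Request:
{"name": "send_rows", "arguments": {
  "series": [
    {"travel":[-8,1,-2],"twist":0},
    {"travel":[-16,4,-5],"twist":0},
    {"travel":[-24,8,-7],"twist":0},
    {"travel":[-31,13,-9],"twist":0},
    {"travel":[-38,19,-11],"twist":0}
  ]
}}

```text
time: 28.45
tcp_pos: [0.5868, 0.1611, 0.1633]
ee_rot: [-0.0, -0.008, 1.0, -0.0]
wrist_force: [-0.6, -1.2, -0.3]
opening: 0.0002
finger_force: 1.1
```

Request:
{"name": "send_rows", "arguments": {
  "series": [
    {"travel":[-6,7,-2],"twist":0},
    {"travel":[-12,15,-3],"twist":0},
    {"travel":[-16,24,-4],"twist":0},
    {"travel":[-20,34,-4],"twist":0},
    {"travel":[-20,37,-4],"twist":0}
  ]
}}

```text
time: 28.95
tcp_pos: [0.6057, 0.1962, 0.1666]
ee_rot: [-0.001, -0.007, 1.0, -0.003]
wrist_force: [-2.5, -14.2, 4.6]
opening: 0.0002
finger_force: 7.0
```

```bash
python3 - <<'E'
from lev import *
o=readout.get_obs();print(o["tcp_pos"],o["wrist_force"],o["time"]);print(fing(1.571))
c=cam("side");save(c,"s9.png",3,(180,180,380,340));b=bed(c["P"])*1e3
m=(b[...,2]>55)&(b[...,2]<75)&(b[...,0]>100)&(b[...,0]<185)&(np.abs(b[...,1])<60);q=b[m];print(len(q),np.median(q,0) if len(q) else "")
E
```

```text
[0.60571746 0.19615561 0.16657771] [ -2.54810716 -14.21226287   4.6293332 ] 28.95
[0.60551161 0.1934262  0.16689252]
160 [136.65359681   5.29997036  65.60614756]
```

View pics/s9.png

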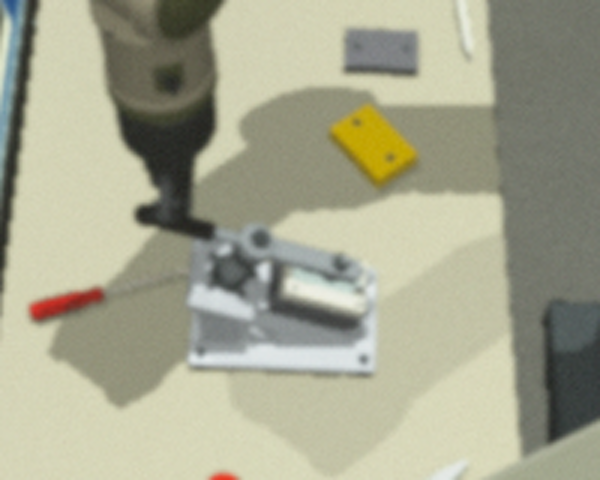

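The strap now lies over the carrier (strap end near (342,263), handle up the slope at (170,220)), and the push is meeting 14 N. One more nudge will show whether this is the stop.

Request:
{"name": "send_rows", "arguments": {
  "series": [
    {"travel":[0,2,0],"twist":0},
    {"travel":[0,3,0],"twist":0},
    {"travel":[0,3,0],"twist":0}
  ]
}}

```text
time: 29.3
tcp_pos: [0.6057, 0.1963, 0.1666]
ee_rot: [-0.001, -0.006, 1.0, -0.004]
wrist_force: [-2.8, -16.7, 4.7]
opening: 0.0004
finger_force: 8.0
```

Request:
{"name": "send_rows", "arguments": {
  "series": [
    {"travel":[0,-25,0],"twist":0},
    {"travel":[0,-40,-40],"twist":0},
    {"travel":[0,-50,-80],"twist":0},
    {"travel":[40,-90,-85],"twist":0},
    {"travel":[80,-130,-85],"twist":0}
  ]
}}

```text
time: 29.8
tcp_pos: [0.5379, 0.0808, 0.2539]
ee_rot: [0.002, -0.008, 1.0, 0.001]
wrist_force: [-0.2, -0.6, -0.9]
opening: -0.0
finger_force: 0.0
```

Request:
{"name": "send_rows", "arguments": {
  "series": [
    {"travel":[40,-30,0],"twist":0},
    {"travel":[80,-60,0],"twist":0},
    {"travel":[110,-90,0],"twist":0},
    {"travel":[110,-90,0],"twist":0}
  ]
}}

```text
time: 30.2
tcp_pos: [0.425, -0.0156, 0.252]
ee_rot: [-0.001, -0.006, 1.0, -0.002]
wrist_force: [0.6, -0.1, -0.3]
opening: 0.0
finger_force: 0.0
```

```bash
python3 - <<'E'
from h import *
np.set_printoptions(precision=1,suppress=True)
o=readout.get_obs();print(o["tcp_pos"],o["time"])
for n in("top","side"):
    c=cam(n);b=bed(c["P"])*1e3
    m=(b[...,2]>52)&(b[...,2]<85)&(b[...,0]>100)&(b[...,0]<190)&(np.abs(b[...,1])<60);q=b[m]
    print(n,"handle",len(q),np.polyfit(q[:,0],q[:,1],1),np.median(q,0))
    m=(b[...,2]>52)&(b[...,2]<85)&(b[...,0]>-12)&(b[...,0]<55)&(np.abs(b[...,1])<60);q=b[m]
    print("strap",len(q),np.median(q,0),np.polyfit(q[:,0],q[:,1],1))
    m=(np.abs(b[...,2]-42)<5)&(np.abs(b[...,0])<45)&(np.abs(b[...,1])<30);q=b[m];print("carrier",len(q),np.percentile(q,[2,98],axis=0),np.median(q,0))
    if n=="top": save(c,"t10.png",4,(185,185,300,265))
    else: save(c,"s10.png",4,(220,230,340,320))
E
```

```text
[ 0.4 -0.   0.3] 30.2
top handle 125 [0. 2.] [145.2   3.   68.7]
strap 127 [21.8  2.3 67.4] [0.  2.5]
carrier 172 [[-42.1 -21.7  37.2]
 [ 36.   26.8  46.6]] [-2.3 -5.9 42.1]
side handle 205 [0.  1.5] [147.    4.4  66.6]
strap 197 [21.4  4.3 64.5] [-0.   3.8]
carrier 270 [[-36.5 -20.2  37.4]
 [ 39.   26.4  45.1]] [ 1.  14.  40.3]
```

View pics/s10.png

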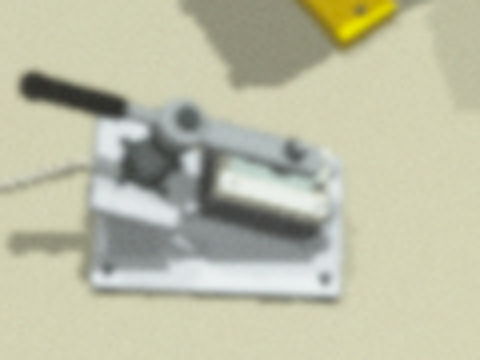

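The lever is at its stop: extra push gave no travel, and handle and strap lie along bed x. The picture shows the strap end at (295,150) over the flat carrier at (270,190).

```bash
python3 -c "
from workcell import job
print(job.job_done())"
```

```text
the job is handed in; nothing more can be done
None
```

The job is handed in at 30.2 s: the 20 mm and 8 mm spacers and the carrier lie flat, square and centred at the stop pins, and the clamp lever is at its end stop with the strap over the carrier; I left everything else alone.

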